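# Fit the drip-cup holders on the instrument panel

## Robot

A 6-joint arm with a two-finger parallel gripper is mounted at the origin on the work surface. World frame = base frame: x ahead of the robot, y to its left, z up, the work surface at z = 0. Lengths are in mm, angles in rad, forces in N, time in s.
With the tool pointing down it reaches from about 250 to 725 mm from the base axis. Payload 9.7 kg.
Tool frame: the origin (TCP) lies midway between the tips of the shut fingers; the grasp point (between the pads) lies 19 mm behind it; z points along the fingers, x is the direction in which the jaws open and shut, and the axes are right-handed (so a half turn about z gives the same grasp; the last joint's range is limited). The gripper opens to 85 mm and grips with 20 to 120 N. Pads are 22 mm wide; open, the fingers measure 114 mm over their backs; the gripper's body (76 mm by 85 mm) begins 54 mm behind the grasp point. The pads swing forward as they close: fully open they stand 13 mm farther back than shut.
Start: joints at [-1.341, 0.087, 0.176, 1.66, 0, 1.571], TCP at [125.278, -535.539, 231.284] pointing down, gripper open.
Joint ranges: [-3.13, 3.13], [-0.85, 1.81], [-1.15, 1.24], [-2.2, 2.28], [-1.44, 1.52], [-3.14, 3.14]. Speed limits (rad/s): [2.22, 2.22, 2.57, 3.14, 3.14, 3.14].

## Interface

Orientations are given as a unit quaternion [x, y, z, w].
In Python, from plant import readout, viewer, sign_off, finder gives the robot as it stands.
- The arm moves only by the tool move_arm, never from a script. Its argument "moves" is a list of rows, each an object with "translation": the shift along the tool's x, y, z in units of 30 mm (1.0 is 30 mm), a list of three; "rot": the turn, a rotation vector about the tool's x, y, z in units of 8 degrees (1.0 is 8 degrees), a list of three; "claw": the closure, from -1 (fully open) to 1 (shut). In form: [{"translation": [x, y, z], "rot": [ax, ay, az], "claw": claw}, ...]. A call has 1 to 8 rows; each row shifts and turns the commanded pose from where the row before left it, along the tool's axes as they then stand; what a row does not reach is not made up. A row lasts 1/10 s, in which the tool goes at most 50 mm and 8.59 degrees, less where a joint would pass 70% of its speed; a pose out of reach is approached as far as the arm can. A call is refused whole if a number of a shift passes 1 or a number of a turn 1, either way. A call with a gripper value outside its range is refused whole. The fingers move at their own pace and stop on an object; "grip_force" is the grip in N (left out, the last holds). Time passes only in rows, so rows that do not move let the fingers close. It gives the time, the measured TCP pose, the force and the opening at its end, in the units of the state.
- readout.observe(): the state, without advancing time (a new reading comes with each control period).
- viewer.get_image(name): name is "scene" or "side" or "wrist"; returns (picture, depth): 384x512x3 uint8, red, green, blue; 384x512 float32, mm along the optical axis (not along the pixel's ray), 0 where there is no reading.
- viewer.camera_params(name): a dict with "intrinsics" (3x3 intrinsics, pixels), "R" (3x3) and "t" (3): a world point X has camera coordinates R X + t; the wrist camera has in their place "mount" (4x4, takes a point from camera to tool coordinates, whose origin is the TCP and whose axes are the tool frame's). Camera axes: x right, y down, z forward; pixel columns grow to the right and rows downward; lengths in mm; the calibration is good to about 2 mm. The wrist camera is an equidistant fisheye: a pixel r from the principal point sees the ray r / f radians off the axis. A picture is of the moment at which its call begins: read the wrist's pose just before it. camera_params takes no time and is no camera call.
- sign_off(): hands the job in, once; it reports no verdict.
Trained networks look in the newest picture that a camera, given by its name, has taken for a name from the list of things; names that differ only in an ending like _2 or _b are one class to them, and where a whole thing is asked for, a point or a joint stands for the part that bears it (a point fixed in the world has none). Each returns a list of dicts, best first, with "score" (0 to 1); they miss things now and then, are a little off and sometimes report something else, mostly with a low value. They report only what shows in the picture. A call takes as long as a camera call.
- finder.masks_of(camera, thing): "region" (384x512 bool, what is visible of it) and "at" ([row, column] in pixels, amid what is visible of it).
- finder.mark_of(camera, thing): "at" ([row, column] in pixels: a listed point, or the origin of a listed thing).
The state is a dict: "t": time; "joint_positions": joint angles; "dq": joint speeds; "joint_torque": joint torques, N m; "eef_pos": TCP position; "eef_rot": TCP orientation; "ft_force": force on the tool from outside, world axes, zero at the start; "wrist_torque": the same for the moment, N m; "width": finger opening in mm.
Only numpy, scipy, OpenCV 4.12 (cv2) and the standard library are available. Lean on these libraries where they do the work, as an engineer would, in place of code of your own. Each camera call takes 0.05 s, during which the arm holds its last target.

## Task

Hang all three coloured drip-cup holders on the white mounting panel, one on each pair of studs and in any order: push the large ends of a holder's two keyholes over the two stud heads and slide the holder down until it is locked and hangs plumb. Only then lift each drip cup off its hook on the drying rack and stand it upright in the tray of the holder of its own colour. The cups are clean, so do not drop or tip them or put them down on the bench, and leave the vial rack and the carton where they are.

Things in the scene. Friction and masses are not known exactly. Their poses are not given: they have to be found in the camera images.
- holder_blue_grip (a point): blue drip-cup holder (loose, 0.25 kg, L-shaped): centre of its white grip block, 24 mm wide (y), 52 long (x), 32 high, at the top; take it across y from above. Holder axes: x out of its flat back face (28 mm behind this point), tray towards -x, z up. Underside is 124 mm below this point. Starts standing on the bench, back away from the robot. Locked, this point is 27.5 mm above the stud axes.
- holder_blue_keyholes (a point): Midway between the large ends (octagons 22 mm across, 25 mm to either side along y) of its two keyholes, on the back face of the 90 mm wide, 112 mm high, 4 mm thick back plate; 28 mm behind (x) and 49 mm below the grip point. From each large end a 10 mm wide slot with sloping shoulders runs up and ends 25 mm above this point. Locked, this point is 21.5 mm below the stud axes.
- holder_blue_tray (a point): Middle of the free floor of the holder's tray, 44 mm forward (-x) of the grip point and 118 mm below it. The tray reaches 110 mm forward from the back face, is 90 mm wide, floor 6 mm thick, lip 3 mm thick and 8 mm above the floor on both sides and the front. A cup stands here. Same axes as the holder.
- holder_yellow_grip (a point): yellow drip-cup holder (loose, 0.25 kg, L-shaped): centre of its white grip block, 24 mm wide (y), 52 long (x), 32 high, at the top; take it across y from above. Holder axes: x out of its flat back face (28 mm behind this point), tray towards -x, z up. Underside is 124 mm below this point. Starts standing on the bench, back away from the robot. Locked, this point is 27.5 mm above the stud axes.
- holder_yellow_keyholes (a point): Midway between the large ends (octagons 22 mm across, 25 mm to either side along y) of its two keyholes, on the back face of the 90 mm wide, 112 mm high, 4 mm thick back plate; 28 mm behind (x) and 49 mm below the grip point. From each large end a 10 mm wide slot with sloping shoulders runs up and ends 25 mm above this point. Locked, this point is 21.5 mm below the stud axes.
- holder_yellow_tray (a point): Middle of the free floor of the holder's tray, 44 mm forward (-x) of the grip point and 118 mm below it. The tray reaches 110 mm forward from the back face, is 90 mm wide, floor 6 mm thick, lip 3 mm thick and 8 mm above the floor on both sides and the front. A cup stands here. Same axes as the holder.
- holder_green_grip (a point): green drip-cup holder (loose, 0.25 kg, L-shaped): centre of its white grip block, 24 mm wide (y), 52 long (x), 32 high, at the top; take it across y from above. Holder axes: x out of its flat back face (28 mm behind this point), tray towards -x, z up. Underside is 124 mm below this point. Starts standing on the bench, back away from the robot. Locked, this point is 27.5 mm above the stud axes.
- holder_green_keyholes (a point): Midway between the large ends (octagons 22 mm across, 25 mm to either side along y) of its two keyholes, on the back face of the 90 mm wide, 112 mm high, 4 mm thick back plate; 28 mm behind (x) and 49 mm below the grip point. From each large end a 10 mm wide slot with sloping shoulders runs up and ends 25 mm above this point. Locked, this point is 21.5 mm below the stud axes.
- holder_green_tray (a point): Middle of the free floor of the holder's tray, 44 mm forward (-x) of the grip point and 118 mm below it. The tray reaches 110 mm forward from the back face, is 90 mm wide, floor 6 mm thick, lip 3 mm thick and 8 mm above the floor on both sides and the front. A cup stands here. Same axes as the holder.
- cup_blue_grip (a point): blue drip cup (may be absent): centre of the square grip block (18 x 18 mm, 40 high) above its steel handle arch; take it across y from above. Cup 56 mm wide, 75 mm high, 0.11 kg; its underside is 160 mm below this point. Starts hanging by the arch on a rack hook; hook runs along the cup's x, tip towards -x and 16 mm above the low point: lift 25 mm or more, then draw off 45 mm or more to -x.
- cup_yellow_grip (a point): yellow drip cup (may be absent): centre of the square grip block (18 x 18 mm, 40 high) above its steel handle arch; take it across y from above. Cup 56 mm wide, 75 mm high, 0.11 kg; its underside is 160 mm below this point. Starts hanging by the arch on a rack hook; hook runs along the cup's x, tip towards -x and 16 mm above the low point: lift 25 mm or more, then draw off 45 mm or more to -x.
- cup_green_grip (a point): green drip cup (may be absent): centre of the square grip block (18 x 18 mm, 40 high) above its steel handle arch; take it across y from above. Cup 56 mm wide, 75 mm high, 0.11 kg; its underside is 160 mm below this point. Starts hanging by the arch on a rack hook; hook runs along the cup's x, tip towards -x and 16 mm above the low point: lift 25 mm or more, then draw off 45 mm or more to -x.
- mount_1 (a point): Place 1 of 3 (left to right from the robot, 125 mm apart) on the fixed white panel: on its face midway between two studs 50 mm apart, 230 mm above the bench. x points into the panel, y left along it, z up. Each stud sticks out 11 mm to -x: neck 7 mm diameter, 6 long, head 14 mm diameter, 5 thick. Panel top 20 mm above the studs (red tick over each), lower edge 95 mm below.
- mount_2 (a point): Place 2 of 3 (left to right from the robot, 125 mm apart) on the fixed white panel: on its face midway between two studs 50 mm apart, 230 mm above the bench. x points into the panel, y left along it, z up. Each stud sticks out 11 mm to -x: neck 7 mm diameter, 6 long, head 14 mm diameter, 5 thick. Panel top 20 mm above the studs (red tick over each), lower edge 95 mm below.
- mount_3 (a point): Place 3 of 3 (left to right from the robot, 125 mm apart) on the fixed white panel: on its face midway between two studs 50 mm apart, 230 mm above the bench. x points into the panel, y left along it, z up. Each stud sticks out 11 mm to -x: neck 7 mm diameter, 6 long, head 14 mm diameter, 5 thick. Panel top 20 mm above the studs (red tick over each), lower edge 95 mm below.
- rack: Fixed drying rack, origin on the bench under its middle hook's low point; x points away from the robot. Three hooks at y = -100, 0, +100 mm, low points (where an arch rests) 210 mm above the bench, pointing to -x from a rail 55 to 69 mm behind, rail top 228 mm above the bench.
- vial_rack: White block with vials, 70 x 110 mm, 47 mm high, origin at its underside. Leave alone.
- filter_box: Cardboard box 90 x 130 x 40 mm, origin at its underside. Leave alone.

How it is judged:
By the outcome, as a careful person would: the job done as asked, in the order asked, and still so for the second after the job is handed in, with the robot touching nothing.
Of cup_blue, cup_yellow, cup_green only 2 to 3 are there at a start; the rules pass over those that are not, and their reading is None.
At some moment in a run one of holder_blue, holder_yellow, holder_green may be knocked a few centimetres aside while the robot is not near it.
It also fails if it takes over 208 s, if anything falls off the work surface, if the arm or the gripper's body presses on something with over 40 N, if the wrist force passes 120 N, or if a joint passes its speed limit or range.

## Working session

There is one attempt and no reset: what is moved stays moved. The work goes in short steps, Python scripts to look and compute and a tool call to move; the robot and the scene stay as the last step left them, time stands still between calls to the robot, and variables do not carry over. Pictures are saved under pics/ and viewed, and the job is handed in when it is done.

Besides the shell and the picture viewer there is one more tool, called after "Request:" as name(argument=value, ...) on one line, values as JSON. move_arm: Moves the arm, as the interface text tells. Its arguments: {"type":"object","properties":{"moves":{"type":"array","items":{"type":"object","properties":{"translation":{"type":"array","items":{"type":"number"}},"rot":{"type":"array","items":{"type":"number"}},"claw":{"type":"number"}}}},"grip_force":{"type":"number"}},"required":["moves"]}

```bash
ls; mkdir -p pics; cat > h.py <<'E'
import numpy as np, cv2
from plant import readout, viewer, sign_off, finder
from scipy.spatial.transform import Rotation as R
def save(n,im): cv2.imwrite('pics/'+n+'.png',cv2.cvtColor(im,cv2.COLOR_RGB2BGR))
def ray(cam,r,c):
    p=viewer.camera_params(cam);K=np.array(p['intrinsics'])
    return p,K,np.array([(c-K[0,2])/K[0,0],(r-K[1,2])/K[1,1],1])
def w(cam,r,c,d):
    p,K,v=ray(cam,r,c); return np.array(p['R']).T@(v*d-np.array(p['t']))
def proj(cam,X):
    p=viewer.camera_params(cam);K=np.array(p['intrinsics']);x=K@(np.array(p['R'])@X+np.array(p['t']));return x[:2]/x[2]
E
python3 - <<'E'
from h import *
s=readout.observe();print(s)
for c in ['scene','side','wrist']:
    im,d=viewer.get_image(c);save(c+'0',im);np.save(c+'0d.npy',d);np.save(c+'0i.npy',im)
    print(c,viewer.camera_params(c))
E
```

```text
pics
{'t': 0.0, 'joint_positions': array([-1.34098509e+00,  8.74800021e-02,  1.75132494e-01,  1.65980421e+00,
        1.09313875e-05,  1.57081523e+00]), 'dq': array([-0.00068553,  0.00086032, -0.00086844, -0.001537  , -0.00010575,
        0.0004185 ]), 'joint_torque': array([-1.71438160e-04, -5.20384419e+01,  4.64808047e+01,  1.63295120e-02,
       -8.54031214e-05,  2.16636224e-06]), 'eef_pos': array([ 125.23712758, -535.31525425,  230.57127624]), 'eef_rot': array([ 7.83509650e-01, -6.21379247e-01, -5.27594802e-04, -4.25380004e-04]), 'ft_force': array([0.1437776 , 0.29826078, 0.28649503]), 'wrist_torque': array([ 0.02056851, -0.02950419, -0.00873476]), 'width': 85.39270479393123}
scene {'intrinsics': array([[475.37090112,   0.        , 249.92386648],
       [  0.        , 475.37090112, 192.27317259],
       [  0.        ,   0.        ,   1.        ]]), 'R': array([[-0.41155986,  0.9112069 ,  0.01790138],
       [ 0.48102583,  0.23386183, -0.84493952],
       [-0.77410117, -0.33913217, -0.5345622 ]]), 't': array([ 215.44964119, -133.56266161, 1768.6563885 ])}
side {'intrinsics': array
[... 186 characters left out ...]
5, -0.01025753],
       [-0.43191709,  0.54340583, -0.71983174],
       [ 0.45941701, -0.55425533, -0.6940728 ]]), 't': array([ 411.36985631,  350.51136513, 1057.48614929])}
wrist {'intrinsics': array([[297.31863964,   0.        , 252.45899489],
       [  0.        , 297.31863964, 192.13869725],
       [  0.        ,   0.        ,   1.        ]]), 'mount': array([[ 9.99999581e-01, -3.33638353e-04, -8.51886062e-04,
        -1.17240422e+00],
       [ 5.44972921e-04,  9.65140799e-01,  2.61730666e-01,
        -6.64101556e+01],
       [ 7.34866606e-04, -2.61731021e-01,  9.65140577e-01,
        -1.42931013e+02],
       [ 0.00000000e+00,  0.00000000e+00,  0.00000000e+00,
         1.00000000e+00]])}
```

View pics/scene0.png

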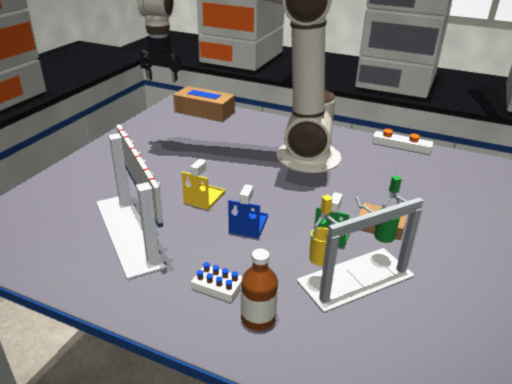

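View pics/side0.png

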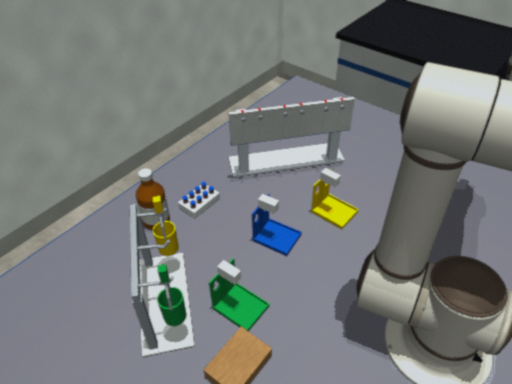

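View pics/wrist0.png

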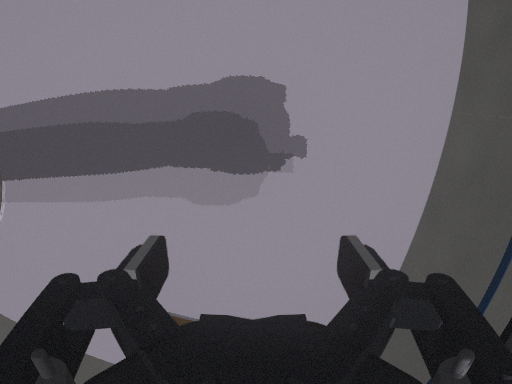

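The scene view looks back at the robot, with the panel at (140,180), blue holder at (247,215), yellow at (203,188), green at (335,220) behind the rack, and cups yellow (325,235) and green (390,215). There is no blue cup. The side view shows the same things, with the studs facing the camera.

```bash
cat > det.py <<'E'
from h import *
import sys
cams=sys.argv[1].split(',');things=sys.argv[2].split(',')
for c in cams:
    im,d=viewer.get_image(c)
    np.save(c+'_d.npy',d)
    for t in things:
        for m in finder.mark_of(c,t)[:3]:
            r,cc=m['at'];ri,ci=int(round(r)),int(round(cc))
            dd=d[max(ri-1,0):ri+2,max(ci-1,0):ci+2];dd=np.median(dd[dd>0]) if (dd>0).any() else 0
            print(c,t,round(m['score'],2),np.round([r,cc],1),round(float(dd)),np.round(w(c,r,cc,dd),1))
E
python3 det.py side,scene holder_blue_grip,holder_yellow_grip,holder_green_grip,cup_blue_grip,cup_yellow_grip,cup_green_grip,mount_1,rack,holder_blue_keyholes,holder_yellow_keyholes,holder_green_keyholes,holder_blue_tray,holder_yellow_tray,holder_green_tray
```

```text
side holder_blue_grip 0.97 [204.7 263.7] 1210 [518.5  -4.7 127. ]
side holder_blue_grip 0.7 [298.6 174.1] 1020 [499.7 340.  112.9]
side holder_yellow_grip 0.64 [174.9 331.4] 1273 [ 435.1 -203.8  140.3]
side holder_green_grip 0.8 [270.3 231.3] 1043 [437.3 215.1 138.9]
side holder_green_grip 0.72 [203.9 158.1] 1043 [633.4 238.2 250.2]
side cup_blue_grip 0.53 [206.7 265.9] 1215 [513.7  -8.2 119.6]
side cup_yellow_grip 0.92 [207.2 157.9] 1052 [635.9 239.1 238.5]
side cup_yellow_grip 0.57 [299.4 174.8] 1021 [498.1 339.8 111. ]
side cup_green_grip 0.69 [271.5 161.6] 898 [480.4 364.2 256.8]
side mount_1 0.87 [115.9 248.6] 1323 [ 714.  -179.1  232.7]
side mount_1 0.84 [113.6 296.7] 1354 [ 622.8 -292.5  218.5]
side mount_1 0.81 [107.  336.1] 1366 [ 545.2 -386.4  224.7]
side rack 0.81 [301.1 172.6] 1024 [501.6 344.2 106. ]
side holder_blue_keyholes 0.84 [210.5 259.6] 1249 [537.3 -10.   88.1]
side holder_yellow_keyholes 0.84 [189.3 323.9] 1361 [ 465.2 -225.9   50.4]
side holder_yellow_keyholes 0.75 [205.6 259.6] 1224 [531.9  -3.8 115.7]
side holder_yellow_keyholes 0.65 [108.  332.9] 1365 [ 551.
[... 1136 characters left out ...]
5.1] 1228 [ 652.5 -272.   238.3]
scene mount_1 0.57 [177.4 152.1] 1135 [ 722.2 -171.5  247.7]
scene rack 0.58 [272.4 344. ] 1216 [580.  289.5   9.6]
scene rack 0.2 [184.  191.1] 1439 [ 469.  -221.6   77.2]
scene holder_blue_keyholes 0.68 [214.2 240.5] 1317 [542.7 -21.4  73.1]
scene holder_blue_keyholes 0.52 [221. 250.] 1321 [537.7   5.5  55.1]
scene holder_blue_keyholes 0.32 [194.1 245.3] 1283 [536.2 -10.7 138.4]
scene holder_yellow_keyholes 0.16 [275.  346.9] 1209 [585.5 298.6   8.8]
scene holder_green_keyholes 0.79 [219.5 333.2] 1052 [660.6 259.9 218.6]
scene holder_blue_tray 0.96 [218.8 250.3] 1319 [535.7   5.5  61.3]
scene holder_yellow_tray 0.93 [193.4 208.4] 1531 [ 393.6 -205.5    4.8]
```

```bash
cat > pc.py <<'E'
from h import *
def cloud(cam,d):
    p=viewer.camera_params(cam);K=np.array(p['intrinsics'])
    v,u=np.mgrid[0:384,0:512]
    P=np.stack([(u-K[0,2])/K[0,0]*d,(v-K[1,2])/K[1,1]*d,d],-1)
    return (P-np.array(p['t']))@np.array(p['R'])
def hold(cam,im,d):
    P=cloud(cam,d);hsv=cv2.cvtColor(im,cv2.COLOR_RGB2HSV)
    H,S,V=[hsv[...,i].astype(int) for i in range(3)]
    for n,(lo,hi) in dict(blue=(110,125),yellow=(25,34),green=(55,80)).items():
        m=(H>=lo)&(H<=hi)&(S>150)&(V>60)&(d>0)
        # restrict low floor near reach
        fl=m&(P[...,2]>-3)&(P[...,2]<22)&(P[...,0]>250)&(P[...,0]<600)
        nn,lab,st,_=cv2.connectedComponentsWithStats(fl.astype(np.uint8))
        if nn<2: continue
        k=1+np.argmax(st[1:,4]);q=P[lab==k]
        q=q[(q[:,2]<16)]
        print(cam,n,len(q),'z',np.median(q[:,2]),cv2.minAreaRect(q[:,:2].astype(np.float32)))
        pl=m&(P[...,2]>35)&(P[...,2]<105)&(np.hypot(P[...,0]-q[:,0].mean(),P[...,1]-q[:,1].mean())<120)
        q=P[pl]
        if len(q)>20:
            c=np.median(q,0);qq=q[np.abs(q-c).max(1)<60]
            c=qq.mean(0);u,s,vt=np.linalg.svd(qq-c);print('   plate',len(qq),c.round(1),'normal',vt[2].round(3),'yaw',np.arctan2(vt[2][1],vt[2][0]))
if __name__=='__main__':
    for c in ['side','scene']:
        hold(c,np.load(c+'0i.npy'),np.load(c+'0d.npy'))
E
python3 pc.py
python3 - <<'E'
from pc import *
# panel
for cam,x0,x1,y0,y1 in [('side',225,358,92,155)]:
    d=np.load(cam+'0d.npy');P=cloud(cam,d)
    q=P[y0:y1,x0:x1].reshape(-1,3);q=q[(q[:,2]>140)&(q[:,2]<248)&(q[:,1]<-100)]
    A=q
    for _ in range(6):
        c=A.mean(0);u,s,vt=np.linalg.svd(A-c,full_matrices=False);n=vt[2];n*=np.sign(n[0])
        e=(q-c)@n;A=q[np.abs(e-np.median(e))<5]
    print(len(q),len(A),c,n,'yaw',np.arctan2(n[1],n[0]),'res',e.std())
    yaw=np.arctan2(n[1],n[0]);X=np.array([np.cos(yaw),np.sin(yaw)]);Y=np.array([-X[1],X[0]])
    print('plane off',(A[:,:2]@X).mean(),'Y range',np.percentile(A[:,:2]@Y,[0,1,99,100]),'z',np.percentile(A[:,2],[0,1,99,100]))
    im=np.load(cam+'0i.npy')
    cv2.imwrite('pics/panel.png',cv2.resize(cv2.cvtColor(im[85:185,215:365],cv2.COLOR_RGB2BGR),None,fx=5,fy=5,interpolation=cv2.INTER_CUBIC))
E
```

```text
side blue 9 z 6.118707533080187 ((519.3851928710938, 27.67129135131836), (24.085826873779297, 2.861368417739868), 7.549677848815918)
   plate 55 [534.7   4.2  66.1] normal [-0.988 -0.152  0.003] yaw -2.9886419952131718
side yellow 871 z 5.67874217826397 ((412.849365234375, -208.95672607421875), (94.368896484375, 110.37338256835938), 87.96852111816406)
   plate 175 [ 465.5 -201.4   63.1] normal [ 1.    -0.014  0.002] yaw -0.013515197126112679
side green 1411 z 5.3876811449683055 ((417.406005859375, 213.61691284179688), (109.41983032226562, 90.9490966796875), 2.6760032176971436)
   plate 163 [469.1 234.2  62.4] normal [-0.999 -0.044  0.004] yaw -3.0972968582691274
scene blue 217 z 7.968652041811169 ((488.12957763671875, -21.149127960205078), (116.02732849121094, 87.25410461425781), 8.793859481811523)
   plate 508 [541.  -12.   67.5] normal [-0.988 -0.154 -0.004] yaw -2.9870933830822386
scene yellow 192 z 7.183477605839372 ((397.4663391113281, -175.49334716796875), (114.96170043945312, 51.795475006103516), 28.490015029907227)
scene green 28 z 12.357555754287297 ((444.72467041015625, 256.13665771484375), (13.847249984741211, 61.670536041259766), 84.33263397216797)
   plate 112 [473.6 210.4  81.9] normal [0.999 0.033 0.016] yaw 0.03290014098650977
3723 3416 [ 633.37139287 -277.12731116  195.03526371] [ 0.77253355 -0.63497159  0.00173042] yaw -0.6879729705108485 res 4.327543976187368
plane off 665.269616750003 Y range [ -6.15930897  -1.18200079 370.65058143 374.16163312] z [140.02144104 141.26571963 247.10246375 247.95759979]
```

View pics/panel.png

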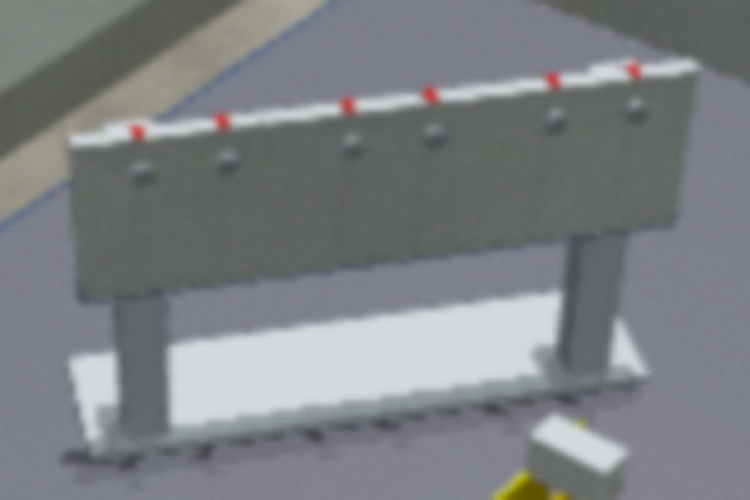

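```bash
python3 - <<'E'
from pc import *
yaw=-0.688;X=np.array([np.cos(yaw),np.sin(yaw),0]);Y=np.array([-X[1],X[0],0])
for name,off,pts in [('head',665.3-11,[(143,171),(228,161),(351,145),(433,134),(555,120),(636,110)]),('tick',665.3,[(138,133),(222,122),(347,106),(430,96),(553,81),(634,71)])]:
  for u,v in pts:
    c=(u+.5)/5+215-.5;r=(v+.5)/5+85-.5
    p,K,vec=ray('side',r,c);Rm=np.array(p['R']);dr=Rm.T@vec;o=-Rm.T@np.array(p['t'])
    s=(off-o@X)/(dr@X);Q=o+s*dr;print(name,Q.round(1),'Y',round(Q@Y,1))
E
```

```text
head [ 716.9 -158.3  232.7] Y 332.9
head [ 685.1 -197.   232.3] Y 282.8
head [ 638.4 -253.7  232.7] Y 209.4
head [ 607.  -292.   233.2] Y 159.9
head [ 559.5 -349.7  232.3] Y 85.1
head [ 527.6 -388.6  232.2] Y 34.8
tick [ 725.6 -165.   251.6] Y 333.2
tick [ 694.3 -203.1  252. ] Y 284.0
tick [ 647.1 -260.5  252.5] Y 209.7
tick [ 615.4 -299.1  252.3] Y 159.7
tick [ 567.8 -357.   252.2] Y 84.7
tick [ 536.  -395.6  252.3] Y 34.7
```

```bash
cat > blk.py <<'E'
from pc import *
# white grip block top: points with z in band near approx xy
def blocks(cam,d,approx,ztop=140):
    P=cloud(cam,d)
    for n,(x,y) in approx.items():
        m=(d>0)&(np.abs(P[...,2]-ztop)<5)&(np.hypot(P[...,0]-x,P[...,1]-y)<45)
        q=P[m]
        if len(q)<8: print(cam,n,'few',len(q));continue
        r=cv2.minAreaRect(q[:,:2].astype(np.float32));print(cam,n,len(q),'mean',q.mean(0).round(1),'rect',np.round(r[0],1),np.round(r[1],1),round(r[2],1))
if __name__=='__main__':
    for c in ['side','scene']:
        blocks(c,np.load(c+'0d.npy'),dict(blue=(520,-8),yellow=(440,-208),green=(445,214)))
        d=np.load(c+'0d.npy');P=cloud(c,d);m=(d>0)&(np.abs(P[...,2]-6)<4)&(np.hypot(P[...,0]-480,P[...,1]+13)<75)
        q=P[m];q=q[q[:,2]>3];r=cv2.minAreaRect(q[:,:2].astype(np.float32));print(c,'blue tray',len(q),r)
E
python3 blk.py
```

```text
side blue 137 mean [514.  -16.8 138.6] rect [514.8 -17.6] [53.2 25.1] 7.5
side yellow 115 mean [ 441.6 -207.8  138.6] rect [ 441.5 -209.8] [27.7 53.5] 86.9
side green 203 mean [446.4 215.5 138.7] rect [447.  214.9] [53.2 24.7] 1.0
side blue tray 722 ((475.3398132324219, -7.5508575439453125), (124.44346618652344, 127.81832122802734), 7.135121822357178)
scene blue 102 mean [519.2 -16.9 139.1] rect [517.5 -16.7] [53.3 24.5] 10.3
scene yellow 85 mean [ 448.5 -208.7  138.9] rect [ 445.7 -209.3] [57.3 26. ] 1.6
scene green 95 mean [449.6 216.1 139.1] rect [449.9 214.6] [56.4 23.3] 3.2
scene blue tray 165 ((479.8914794921875, -9.433380126953125), (129.28955078125, 112.74176025390625), 11.00365924835205)
```

```bash
cat > plan.py <<'E'
from h import *
import sys,json
# usage: plan.py x y z yaw claw  (tool down, tool y along yaw)
def tgt(yaw):
    y=np.array([np.cos(yaw),np.sin(yaw),0]);z=np.array([0,0,-1.]);x=np.cross(y,z);return np.stack([x,y,z],1)
def plan(pos,yaw,claw,step=1.0,rstep=1.0,sign=0):
    s=readout.observe();p=np.array(s['eef_pos']);Rt=R.from_quat(s['eef_rot']).as_matrix()
    rv=R.from_matrix(Rt.T@tgt(yaw)).as_rotvec()
    if sign and np.sign(rv[2])!=sign and abs(rv[2])>2: rv=rv*(1-2*np.pi/np.linalg.norm(rv))
    D=np.array(pos)-p
    # exact dry-run: n rows
    n=1
    while True:
        dr=rv/n; Rc=Rt.copy();rows=[];ok=np.abs(np.degrees(dr)/8).max()<=rstep
        for i in range(n):
            tr=Rc.T@(D/n)/30
            if np.abs(tr).max()>step: ok=False
            rows.append((tr,np.degrees(dr)/8));Rc=Rc@R.from_rotvec(dr).as_matrix()
        if ok: break
        n+=1
    print('t',round(s['t'],2),'pos',p.round(1),'J',np.round(s['joint_positions'],2),'F',np.round(s['ft_force'],1),'w',round(s['width'],1),'n',n)
    for i in range(0,n,8):
        print(','.join('{"translation":[%s],"rot":[%s],"claw":%g}'%(','.join('%.2f'%a for a in t),','.join('%.2f'%a for a in r),claw) for t,r in rows[i:i+8]))
if __name__=='__main__':
    a=list(map(float,sys.argv[1:])); plan(a[:3],a[3],a[4],*(a[5:]))
E
python3 plan.py 505 -19 250 0.15 -1
```

```text
t 1.65 pos [ 125.3 -535.5  231.3] J [-1.34  0.09  0.18  1.66  0.    1.57] F [-0.9 -0.3 -0.1] w 85.4 n 22
{"translation":[-0.63,-0.74,-0.03],"rot":[-0.00,-0.00,-1.00],"claw":-1},{"translation":[-0.52,-0.82,-0.03],"rot":[-0.00,-0.00,-1.00],"claw":-1},{"translation":[-0.40,-0.88,-0.03],"rot":[-0.00,-0.00,-1.00],"claw":-1},{"translation":[-0.28,-0.93,-0.03],"rot":[-0.00,-0.00,-1.00],"claw":-1},{"translation":[-0.15,-0.96,-0.03],"rot":[-0.00,-0.00,-1.00],"claw":-1},{"translation":[-0.01,-0.97,-0.03],"rot":[-0.00,-0.00,-1.00],"claw":-1},{"translation":[0.12,-0.96,-0.03],"rot":[-0.00,-0.00,-1.00],"claw":-1},{"translation":[0.26,-0.94,-0.03],"rot":[-0.00,-0.00,-1.00],"claw":-1}
{"translation":[0.38,-0.89,-0.03],"rot":[-0.00,-0.00,-1.00],"claw":-1},{"translation":[0.50,-0.83,-0.03],"rot":[-0.00,-0.00,-1.00],"claw":-1},{"translation":[0.61,-0.75,-0.03],"rot":[-0.00,-0.00,-1.00],"claw":-1},{"translation":[0.71,-0.66,-0.03],"rot":[-0.00,-0.00,-1.00],"claw":-1},{"translation":[0.80,-0.55,-0.03],"rot":[-0.00,-0.00,-1.00],"claw":-1},{"translation":[0.87,-0.44,-0.03],"rot":[-0.00,-0.00,-1.00],"claw":-1},{"translation":[0.92,-0.31,-0.03],"rot":[-0.00,-0.00,-1.00],"claw":-1},{"translation":[0.95,-0.18,-0.03],"rot":[-0.00,-0.00,-1.00],"claw":-1}
{"translation":[0.97,-0.05,-0.03],"rot":[-0.00,-0.00,-1.00],"claw":-1},{"translation":[0.97,0.09,-0.03],"rot":[-0.00,-0.00,-1.00],"claw":-1},{"translation":[0.95,0.22,-0.03],"rot":[-0.00,-0.00,-1.00],"claw":-1},{"translation":[0.91,0.35,-0.03],"rot":[-0.00,-0.00,-1.00],"claw":-1},{"translation":[0.85,0.47,-0.03],"rot":[-0.00,-0.00,-1.00],"claw":-1},{"translation":[0.78,0.58,-0.03],"rot":[-0.00,-0.00,-1.00],"claw":-1}
```

Request:
move_arm(moves=[{"translation": [-0.6, -0.75, -0.05], "rot": [0, 0, -1], "claw": -1}, {"translation": [-0.5, -0.8, -0.05], "rot": [0, 0, -1], "claw": -1}, {"translation": [-0.4, -0.9, 0], "rot": [0, 0, -1], "claw": -1}, {"translation": [-0.3, -0.95, 0], "rot": [0, 0, -1], "claw": -1}, {"translation": [-0.15, -0.95, 0], "rot": [0, 0, -1], "claw": -1}, {"translation": [0, -0.95, 0], "rot": [0, 0, -1], "claw": -1}, {"translation": [0.1, -0.95, 0], "rot": [0, 0, -1], "claw": -1}, {"translation": [0.25, -0.95, 0], "rot": [0, 0, -1], "claw": -1}])

```text
t: 2.45
eef_pos: [263.0, -347.5, 234.4]
eef_rot: [0.994, -0.109, 0.0, 0.0]
ft_force: [-0.7, 0.1, 0.5]
width: 85.5
```

```bash
python3 plan.py 505 -19 250 0.15 -1 1 1 -1
```

```text
t 2.45 pos [ 263.  -347.5  234.4] J [-0.92 -0.18 -0.08  1.68 -0.    0.87] F [-0.7  0.1  0.5] w 85.5 n 14
{"translation":[0.39,-0.89,-0.04],"rot":[0.00,0.00,-0.99],"claw":-1},{"translation":[0.51,-0.83,-0.04],"rot":[0.00,0.00,-0.99],"claw":-1},{"translation":[0.62,-0.75,-0.04],"rot":[0.00,0.00,-0.99],"claw":-1},{"translation":[0.72,-0.65,-0.04],"rot":[0.00,0.00,-0.99],"claw":-1},{"translation":[0.80,-0.55,-0.04],"rot":[0.00,0.00,-0.99],"claw":-1},{"translation":[0.87,-0.43,-0.04],"rot":[0.00,0.00,-0.99],"claw":-1},{"translation":[0.92,-0.31,-0.04],"rot":[0.00,0.00,-0.99],"claw":-1},{"translation":[0.96,-0.18,-0.04],"rot":[0.00,0.00,-0.99],"claw":-1}
{"translation":[0.97,-0.04,-0.04],"rot":[0.00,0.00,-0.99],"claw":-1},{"translation":[0.97,0.09,-0.04],"rot":[0.00,0.00,-0.99],"claw":-1},{"translation":[0.95,0.22,-0.04],"rot":[0.00,0.00,-0.99],"claw":-1},{"translation":[0.91,0.35,-0.04],"rot":[0.00,0.00,-0.99],"claw":-1},{"translation":[0.85,0.47,-0.04],"rot":[0.00,0.00,-0.99],"claw":-1},{"translation":[0.78,0.59,-0.04],"rot":[0.00,0.00,-0.99],"claw":-1}
```

J6 is decreasing towards 0, which is the option I wanted.

Request:
move_arm(moves=[{"translation": [0.4, -0.9, -0.05], "rot": [0, 0, -1], "claw": -1}, {"translation": [0.5, -0.85, -0.05], "rot": [0, 0, -1], "claw": -1}, {"translation": [0.6, -0.75, -0.05], "rot": [0, 0, -1], "claw": -1}, {"translation": [0.7, -0.65, -0.05], "rot": [0, 0, -1], "claw": -1}, {"translation": [0.8, -0.55, 0], "rot": [0, 0, -1], "claw": -1}, {"translation": [0.85, -0.45, 0], "rot": [0, 0, -1], "claw": -1}, {"translation": [0.9, -0.3, 0], "rot": [0, 0, -1], "claw": -1}, {"translation": [0.95, -0.2, 0], "rot": [0, 0, -1], "claw": -1}])

```text
t: 3.25
eef_pos: [398.8, -159.1, 240.4]
eef_rot: [0.901, 0.434, 0.0, 0.0]
ft_force: [-0.3, -0.5, 0.2]
width: 85.6
```

```bash
python3 plan.py 505 -19 235 0.15 -1 1 1 -1
```

```text
t 3.25 pos [ 398.8 -159.1  240.4] J [-0.38 -0.2  -0.08  1.69  0.    0.29] F [-0.3 -0.5  0.2] w 85.6 n 6
{"translation":[0.98,-0.02,0.03],"rot":[0.00,0.00,-0.98],"claw":-1},{"translation":[0.97,0.11,0.03],"rot":[0.00,0.00,-0.98],"claw":-1},{"translation":[0.95,0.24,0.03],"rot":[0.00,0.00,-0.98],"claw":-1},{"translation":[0.90,0.37,0.03],"rot":[0.00,0.00,-0.98],"claw":-1},{"translation":[0.85,0.49,0.03],"rot":[0.00,0.00,-0.98],"claw":-1},{"translation":[0.77,0.60,0.03],"rot":[0.00,0.00,-0.98],"claw":-1}
```

Request:
move_arm(moves=[{"translation": [1, 0, 0], "rot": [0, 0, -1], "claw": -1}, {"translation": [0.95, 0.1, 0.05], "rot": [0, 0, -1], "claw": -1}, {"translation": [0.95, 0.25, 0.05], "rot": [0, 0, -1], "claw": -1}, {"translation": [0.9, 0.35, 0.05], "rot": [0, 0, -1], "claw": -1}, {"translation": [0.85, 0.5, 0.05], "rot": [0, 0, -1], "claw": -1}, {"translation": [0.75, 0.6, 0], "rot": [0, 0, -0.9], "claw": -1}])

```text
t: 3.85
eef_pos: [505.3, -19.5, 234.2]
eef_rot: [0.651, 0.759, -0.0, 0.0]
ft_force: [0.4, -1.2, -0.4]
width: 85.4
```

```bash
cat > wr.py <<'E'
from pc import *
def wcloud(s,d):
    p=viewer.camera_params('wrist');K=np.array(p['intrinsics']);M=np.array(p['mount'])
    v,u=np.mgrid[0:384,0:512];a=(u-K[0,2])/K[0,0];b=(v-K[1,2])/K[1,1];th=np.hypot(a,b)+1e-9
    k=np.tan(th)/th
    P=np.stack([a*k*d,b*k*d,d],-1);P=P@M[:3,:3].T+M[:3,3]
    return P@R.from_quat(s['eef_rot']).as_matrix().T+np.array(s['eef_pos'])
def snap(n=None):
    s=readout.observe();im,d=viewer.get_image('wrist')
    if n: save(n,im)
    return s,im,d,wcloud(s,d)
def rect(P,d,z,tol,x,y,rad):
    m=(d>0)&(np.abs(P[...,2]-z)<tol)&(np.hypot(P[...,0]-x,P[...,1]-y)<rad);q=P[m]
    if len(q)<10: return print('few',len(q))
    r=cv2.minAreaRect(q[:,:2].astype(np.float32));print(len(q),'z',q[:,2].mean().round(1),'rect',np.round(r[0],1),np.round(r[1],1),round(r[2],1))
E
python3 - <<'E'
from wr import *
s,im,d,P=snap('w1')
print(s['eef_pos'],s['joint_positions'].round(2))
rect(P,d,140,5,515,-17,45)
E
python3 plan.py 515.5 -17.3 160 0.15 -1 1 1 -1
```

```text
[505.33036322 -19.54555634 234.16240134] [-0.04 -0.02  0.07  1.66 -0.   -0.19]
1663 z 140.3 rect [515.  -17.8] [51.3 23.5] 9.2
t 3.9 pos [507.2 -17.1 233.5] J [-0.03 -0.01  0.08  1.66  0.   -0.2 ] F [-2.5  2.3 -1. ] w 85.4 n 3
{"translation":[-0.02,0.09,0.82],"rot":[0.00,-0.00,0.03],"claw":-1},{"translation":[-0.02,0.09,0.82],"rot":[0.00,-0.00,0.03],"claw":-1},{"translation":[-0.02,0.09,0.82],"rot":[0.00,-0.00,0.03],"claw":-1}
```

View pics/w1.png

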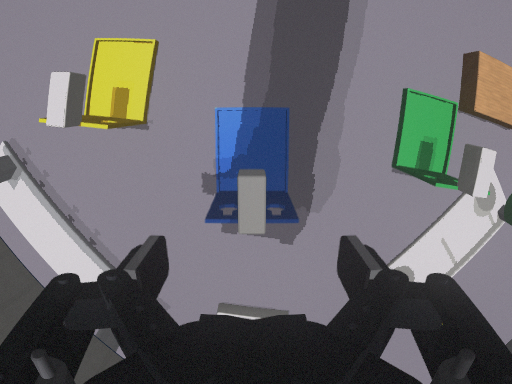

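The wrist view shows the blue block between the open jaws at (252,200), with yellow top left and green top right. The wrist gives (515,-17.8), 9.2°, which agrees with side and scene.

```bash
python3 plan.py 515.2 -17.6 105 0.156 -1 0.8
```

```text
t 3.9 pos [507.2 -17.1 233.5] J [-0.03 -0.01  0.08  1.66  0.   -0.2 ] F [-2.5  2.3 -1. ] w 85.4 n 6
{"translation":[-0.01,0.04,0.71],"rot":[0.00,-0.00,0.01],"claw":-1},{"translation":[-0.01,0.04,0.71],"rot":[0.00,-0.00,0.01],"claw":-1},{"translation":[-0.01,0.04,0.71],"rot":[0.00,-0.00,0.01],"claw":-1},{"translation":[-0.01,0.04,0.71],"rot":[0.00,-0.00,0.01],"claw":-1},{"translation":[-0.01,0.04,0.71],"rot":[0.00,-0.00,0.01],"claw":-1},{"translation":[-0.01,0.04,0.71],"rot":[0.00,-0.00,0.01],"claw":-1}
```

Request:
move_arm(moves=[{"translation": [-0.05, 0.25, 0.7], "rot": [0, 0, 0.05], "claw": -1}, {"translation": [0, 0, 0.7], "rot": [0, 0, 0], "claw": -1}, {"translation": [0, 0, 0.8], "rot": [0, 0, 0], "claw": -1}, {"translation": [0, 0, 0.8], "rot": [0, 0, 0], "claw": -1}, {"translation": [0, 0, 0.7], "rot": [0, 0, 0], "claw": -1}, {"translation": [0, 0, 0.4], "rot": [0, 0, 0], "claw": -1}, {"translation": [0, 0, 0.2], "rot": [0, 0, 0], "claw": -1}, {"translation": [0, 0, 0], "rot": [0, 0, 0], "claw": -1}])

```text
t: 4.7
eef_pos: [512.3, -21.1, 105.1]
eef_rot: [0.656, 0.755, -0.0, -0.0]
ft_force: [0.6, 0.5, 0.5]
width: 85.5
```

```bash
python3 plan.py 515.2 -17.6 105 0.156 -1 0.8
```

```text
t 4.7 pos [512.3 -21.1 105.1] J [-0.04 -0.01 -0.17  1.41 -0.   -0.18] F [0.6 0.5 0.5] w 85.5 n 1
{"translation":[0.10,0.11,0.00],"rot":[-0.00,-0.00,-0.12],"claw":-1}
```

Request:
move_arm(moves=[{"translation": [0, 0, 0], "rot": [0, 0, 0], "claw": -1}])

```text
t: 4.8
eef_pos: [512.8, -21.1, 106.3]
eef_rot: [0.656, 0.755, 0.0, 0.001]
ft_force: [0.1, 1.0, 0.2]
width: 85.3
```

Request:
move_arm(moves=[{"translation": [0, 0, 0], "rot": [0, 0, 0], "claw": -1}])

```text
t: 4.9
eef_pos: [512.9, -21.1, 106.3]
eef_rot: [0.656, 0.755, 0.0, 0.001]
ft_force: [-0.1, -0.5, -0.1]
width: 85.6
```

Request:
move_arm(moves=[{"translation": [0.1, 0.1, 0.04], "rot": [0, 0, -0.1], "claw": -1}, {"translation": [0, 0, 0], "rot": [0, 0, 0], "claw": -1}, {"translation": [0, 0, 0], "rot": [0, 0, 0], "claw": 0.3}, {"translation": [0, 0, 0], "rot": [0, 0, 0], "claw": 1}, {"translation": [0, 0, 0], "rot": [0, 0, 0], "claw": 1}, {"translation": [0, 0, 0], "rot": [0, 0, 0], "claw": 1}, {"translation": [0, 0, 0], "rot": [0, 0, 0], "claw": 1}, {"translation": [0, 0, 0], "rot": [0, 0, 0], "claw": 1}], grip_force=60)

```text
t: 5.7
eef_pos: [515.0, -17.8, 104.1]
eef_rot: [0.651, 0.759, -0.0, 0.0]
ft_force: [1.4, -0.8, -0.4]
width: 23.1
```

```bash
python3 - <<'E'
from wr import *
s,im,d,P=snap('w2')
print(s['eef_pos'],s['eef_rot'],s['width'])
E
```

```text
[514.97153393 -17.80713149 104.10611243] [ 6.51032269e-01  7.59050048e-01 -3.33567162e-05  8.72643274e-05] 23.092235366854183
```

View pics/w2.png

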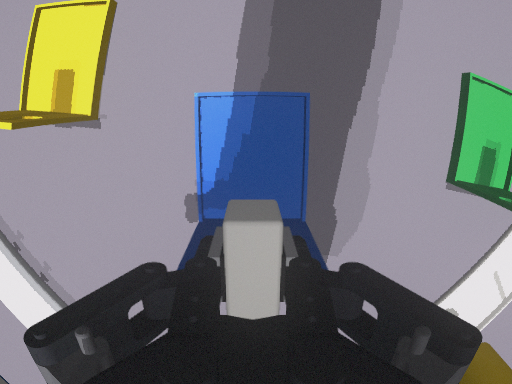

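```bash
cat > pan.py <<'E'
import numpy as np
yaw=-0.688;X=np.array([np.cos(yaw),np.sin(yaw)]);Y=np.array([-X[1],X[0]])
def pt(off,y): return off*X+y*Y
E
python3 - <<'E'
from pan import *; from plan import *
p=pt(590,184.2);print(p)
plan([*p,262],yaw,1,0.9,1)
E
```

```text
[ 572.75113978 -232.34838473]
t 5.75 pos [515.  -17.8 104.1] J [-0.03 -0.01 -0.17  1.41 -0.   -0.19] F [-0.6 -1.  -0.5] w 23.1 n 9
{"translation":[-0.82,0.09,-0.58],"rot":[0.00,0.00,0.67],"claw":1},{"translation":[-0.81,0.17,-0.58],"rot":[0.00,0.00,0.67],"claw":1},{"translation":[-0.79,0.24,-0.58],"rot":[0.00,0.00,0.67],"claw":1},{"translation":[-0.76,0.31,-0.58],"rot":[0.00,0.00,0.67],"claw":1},{"translation":[-0.73,0.38,-0.58],"rot":[0.00,0.00,0.67],"claw":1},{"translation":[-0.69,0.45,-0.58],"rot":[0.00,0.00,0.67],"claw":1},{"translation":[-0.64,0.51,-0.58],"rot":[0.00,0.00,0.67],"claw":1},{"translation":[-0.59,0.57,-0.58],"rot":[0.00,0.00,0.67],"claw":1}
{"translation":[-0.54,0.62,-0.58],"rot":[0.00,0.00,0.67],"claw":1}
```

Request:
move_arm(moves=[{"translation": [0, 0, -0.6], "rot": [0, 0, 0], "claw": 1}, {"translation": [0, 0, -0.9], "rot": [0, 0, 0], "claw": 1}, {"translation": [-0.4, 0, -0.9], "rot": [0, 0, 0.3], "claw": 1}, {"translation": [-0.8, 0.1, -0.8], "rot": [0, 0, 0.6], "claw": 1}, {"translation": [-0.8, 0.2, -0.8], "rot": [0, 0, 0.8], "claw": 1}, {"translation": [-0.8, 0.3, -0.7], "rot": [0, 0, 0.8], "claw": 1}, {"translation": [-0.8, 0.35, -0.4], "rot": [0, 0, 0.8], "claw": 1}, {"translation": [-0.7, 0.4, 0], "rot": [0, 0, 0.8], "claw": 1}])

```text
t: 6.55
eef_pos: [547.4, -152.0, 258.8]
eef_rot: [0.84, 0.542, 0.001, 0.001]
ft_force: [0.2, -0.9, -3.0]
width: 23.5
```

```bash
python3 - <<'E'
from pan import *; from plan import *
p=pt(590,184.2);print(p)
plan([*p,262],yaw,1,0.8,1)
E
```

```text
[ 572.75113978 -232.34838473]
t 6.55 pos [ 547.4 -152.   258.8] J [-0.27  0.14  0.29  1.72  0.    0.15] F [ 0.2 -0.9 -3. ] w 23.5 n 3
{"translation":[-0.70,0.62,-0.03],"rot":[0.01,-0.00,0.63],"claw":1},{"translation":[-0.64,0.68,-0.04],"rot":[0.01,-0.00,0.63],"claw":1},{"translation":[-0.58,0.74,-0.04],"rot":[0.01,-0.00,0.63],"claw":1}
```

Request:
move_arm(moves=[{"translation": [-0.7, 0.6, 0], "rot": [0, 0, 0.65], "claw": 1}, {"translation": [-0.65, 0.7, 0], "rot": [0, 0, 0.65], "claw": 1}, {"translation": [-0.5, 0.6, 0], "rot": [0, 0, 0.55], "claw": 1}, {"translation": [0, 0, 0], "rot": [0, 0, 0], "claw": 1}, {"translation": [0, 0, 0], "rot": [0, 0, 0], "claw": 1}])

```text
t: 7.05
eef_pos: [569.6, -227.3, 256.3]
eef_rot: [0.902, 0.432, -0.0, -0.001]
ft_force: [-0.8, 0.1, -2.9]
width: 23.6
```

```bash
cat > pcheck.py <<'E'
from wr import *
from pan import X,Y
import sys
# panel plane from wrist depth & side view
s,im,d,P=snap(sys.argv[1])
X3=np.array([*X,0]);Y3=np.array([*Y,0])
q=P[(d>0)&(P[...,2]>150)&(P[...,2]<245)&(np.abs(P@X3-665)<20)&(P@Y3>-10)&(P@Y3<385)]
print('TCP',s['eef_pos'].round(1),'off',round(s['eef_pos']@X3,1),'Y',round(s['eef_pos']@Y3,1),'yaw',round(float(np.arctan2(*R.from_quat(s['eef_rot']).as_matrix()[:2,1][::-1])),3),'F',s['ft_force'].round(1))
A=q
if len(q)>100:
  for _ in range(5):
    c=A.mean(0);n=np.linalg.svd(A-c,full_matrices=False)[2][2];n*=np.sign(n[0]);e=(q-c)@n;A=q[np.abs(e-np.median(e))<4]
  print('wrist plane',len(q),len(A),n.round(3),'yaw',np.arctan2(n[1],n[0]).round(4),'off',(A@X3).mean().round(1))
si,sd=viewer.get_image('side');save(sys.argv[1]+'s',si)
np.save('sd.npy',sd);np.save('si.npy',si)
E
python3 pcheck.py w3
python3 - <<'E'
import cv2
a=cv2.imread('pics/w3s.png')[60:220,190:400];cv2.imwrite('pics/w3sc.png',cv2.resize(a,None,fx=3.5,fy=3.5,interpolation=cv2.INTER_CUBIC))
E
```

```text
TCP [ 569.6 -227.3  256.3] off 584.3 Y 186.1 yaw -0.678 F [-0.8  0.1 -2.9]
wrist plane 4783 4458 [ 0.773 -0.635 -0.   ] yaw -0.6876 off 664.4
```

View pics/w3.png

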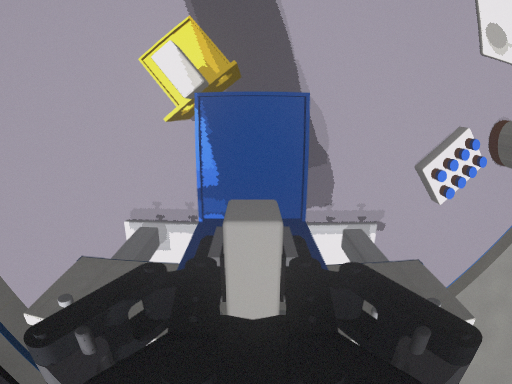

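View pics/w3sc.png

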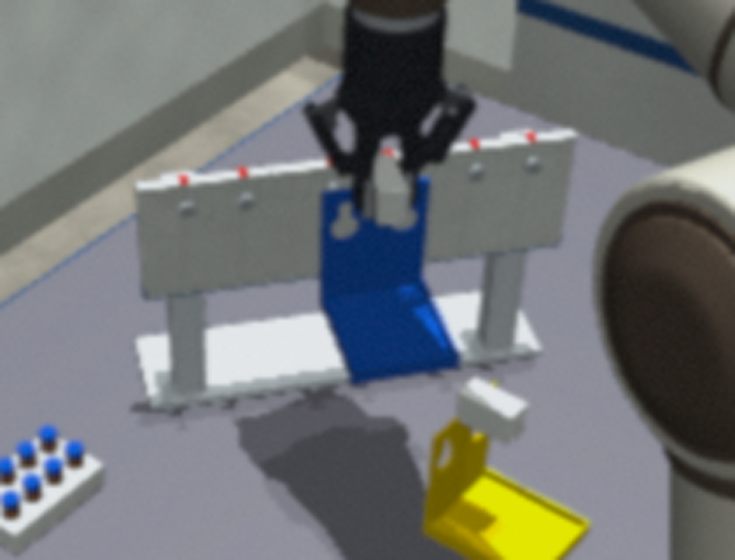

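Side view: the held blue holder is in front of mount 2 and plumb, yellow is untouched at (480,450), and the panel studs are clear. The wrist plane fit (yaw -0.688, offset 664.4) agrees with the side view.

Request:
move_arm(moves=[{"translation": [-0.06, 0.5, -0.1], "rot": [0, 0, 0.07], "claw": 1}, {"translation": [0, 0.5, 0], "rot": [0, 0, 0], "claw": 1}, {"translation": [0, 0, 0], "rot": [0, 0, 0], "claw": 1}, {"translation": [0, 0, 0], "rot": [0, 0, 0], "claw": 1}])

```text
t: 7.55
eef_pos: [591.7, -246.6, 260.0]
eef_rot: [0.904, 0.428, -0.0, -0.0]
ft_force: [-0.6, -0.8, -1.9]
width: 23.7
```

```bash
python3 pcheck.py w4
python3 - <<'E'
import cv2
a=cv2.imread('pics/w4s.png')[85:165,220:340];cv2.imwrite('pics/w4sc.png',cv2.resize(a,None,fx=6,fy=6,interpolation=cv2.INTER_CUBIC))
E
```

```text
TCP [ 591.7 -246.6  260. ] off 613.7 Y 185.2 yaw -0.686 F [-0.6 -0.8 -1.9]
wrist plane 10636 9949 [ 0.773 -0.635  0.001] yaw -0.6876 off 664.3
```

View pics/w4sc.png

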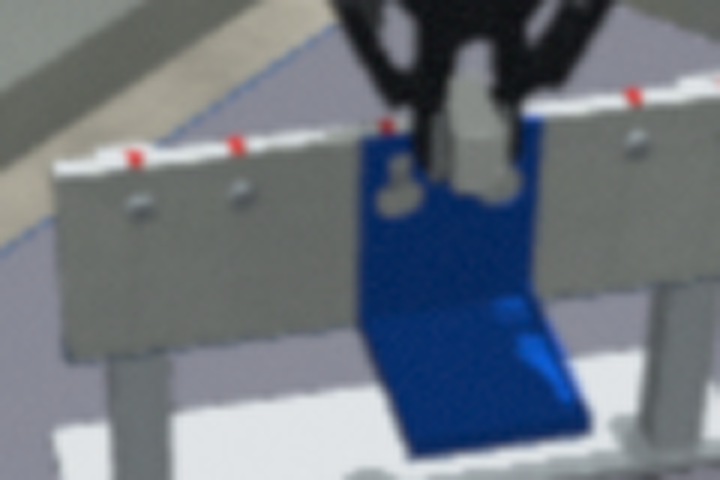

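Request:
move_arm(moves=[{"translation": [-0.03, 0.3, 0.03], "rot": [0, 0, 0], "claw": 1}, {"translation": [0, 0.3, 0], "rot": [0, 0, 0], "claw": 1}, {"translation": [0, 0.05, 0], "rot": [0, 0, 0], "claw": 1}, {"translation": [0, 0, 0], "rot": [0, 0, 0], "claw": 1}, {"translation": [0, 0, 0], "rot": [0, 0, 0], "claw": 1}])

```text
t: 8.15
eef_pos: [606.3, -260.4, 259.2]
eef_rot: [0.904, 0.427, -0.0, -0.0]
ft_force: [-0.3, 0.1, -2.3]
width: 23.0
```

```bash
python3 pcheck.py w5
```

```text
TCP [ 606.3 -260.4  259.2] off 633.7 Y 183.8 yaw -0.688 F [-0.3  0.1 -2.3]
wrist plane 15670 13016 [ 0.773 -0.635  0.001] yaw -0.6877 off 664.3
```

Request:
move_arm(moves=[{"translation": [0.01, 0.06, 0], "rot": [0, 0, 0], "claw": 1}, {"translation": [0, 0, 0], "rot": [0, 0, 0], "claw": 1}, {"translation": [0, 0, 0], "rot": [0, 0, 0], "claw": 1}])

```text
t: 8.55
eef_pos: [608.0, -261.4, 259.2]
eef_rot: [0.904, 0.427, 0.0, 0.0]
ft_force: [-0.2, 0.0, -2.5]
width: 23.2
```

```bash
python3 pcheck.py w5
```

```text
TCP [ 608.  -261.4  259.2] off 635.7 Y 184.1 yaw -0.688 F [-0.2  0.  -2.5]
wrist plane 16010 13214 [ 0.773 -0.635  0.001] yaw -0.6876 off 664.3
```

Request:
move_arm(moves=[{"translation": [0, 0.03, 0], "rot": [0, 0, 0], "claw": 1}, {"translation": [0, 0, 0.1], "rot": [0, 0, 0], "claw": 1}, {"translation": [0, 0, 0.1], "rot": [0, 0, 0], "claw": 1}, {"translation": [0, 0, 0.1], "rot": [0, 0, 0], "claw": 1}, {"translation": [0, 0, 0], "rot": [0, 0, 0], "claw": 1}])

```text
t: 9.15
eef_pos: [608.8, -262.2, 249.6]
eef_rot: [0.904, 0.427, -0.0, 0.0]
ft_force: [3.1, -2.5, -4.4]
width: 23.4
```

Request:
move_arm(moves=[{"translation": [0, 0.03, 0.1], "rot": [0, 0, 0], "claw": 1}, {"translation": [0, 0, 0.1], "rot": [0, 0, 0], "claw": 1}, {"translation": [0, 0, 0.1], "rot": [0, 0, 0], "claw": 1}, {"translation": [0, 0, 0], "rot": [0, 0, 0], "claw": 1}])

```text
t: 9.55
eef_pos: [609.2, -262.5, 240.5]
eef_rot: [0.904, 0.427, -0.0, -0.0]
ft_force: [-0.3, -0.4, -2.8]
width: 23.1
```

Request:
move_arm(moves=[{"translation": [0, 0, 0.1], "rot": [0, 0, 0], "claw": 1}, {"translation": [0, 0, 0], "rot": [0, 0, 0], "claw": 1}, {"translation": [0, 0, 0.04], "rot": [0, 0, 0], "claw": 1}, {"translation": [0, 0, 0], "rot": [0, 0, 0], "claw": 1}])

```text
t: 9.95
eef_pos: [609.4, -262.6, 237.4]
eef_rot: [0.904, 0.427, 0.0, 0.0]
ft_force: [-0.1, 0.6, -1.0]
width: 22.7
```

Request:
move_arm(moves=[{"translation": [0, 0, 0.05], "rot": [0, 0, 0], "claw": 1}, {"translation": [0, 0, 0], "rot": [0, 0, 0], "claw": 1}, {"translation": [0, 0, 0], "rot": [0, 0, 0], "claw": 1}])

```text
t: 10.25
eef_pos: [609.4, -262.6, 237.0]
eef_rot: [0.904, 0.427, 0.001, 0.001]
ft_force: [-2.2, 1.0, 5.8]
width: 23.2
```

Request:
move_arm(moves=[{"translation": [0, 0, -0.03], "rot": [0, 0, 0], "claw": 0.4}, {"translation": [0, 0, 0], "rot": [0, 0, 0], "claw": 0}, {"translation": [0, 0, 0], "rot": [0, 0, 0], "claw": -0.3}, {"translation": [0, 0, 0], "rot": [0, 0, 0], "claw": -0.3}, {"translation": [0, 0, -0.5], "rot": [0, 0, 0], "claw": -0.3}, {"translation": [0, 0, -0.8], "rot": [0, 0, 0], "claw": -0.6}, {"translation": [0, -0.5, -0.6], "rot": [0, 0, 0], "claw": -1}, {"translation": [0, -1, 0], "rot": [0, 0, 0], "claw": -1}])

```text
t: 11.05
eef_pos: [575.1, -234.4, 295.0]
eef_rot: [0.904, 0.427, 0.001, 0.001]
ft_force: [-0.3, 0.4, 0.6]
width: 85.2
```

Request:
move_arm(moves=[{"translation": [0, -1, 0], "rot": [0, 0, -0.6], "claw": -1}, {"translation": [0, -1, 0], "rot": [0, 0, -1], "claw": -1}, {"translation": [0, -1, 0], "rot": [0, 0, -1], "claw": -1}, {"translation": [0, -0.5, 0], "rot": [0, 0, -1], "claw": -1}, {"translation": [0, 0, 0], "rot": [0, 0, 0], "claw": -1}, {"translation": [0, 0, 0], "rot": [0, 0, 0], "claw": -1}])

```text
t: 11.65
eef_pos: [485.6, -179.6, 293.9]
eef_rot: [0.771, 0.637, 0.0, 0.001]
ft_force: [0.1, -0.1, -0.1]
width: 85.5
```

```bash
cat > look.py <<'E'
from wr import *
import sys
s,im,d,P=snap(sys.argv[1]+'w')
print(s['t'],s['eef_pos'].round(1),s['joint_positions'].round(2))
for n,(x,y) in dict(yellow=(442,-209),green=(447,215)).items(): print('wrist',n,end=' ');rect(P,d,140,5,x,y,60)
from blk import blocks
si,sd=viewer.get_image('side');save(sys.argv[1]+'s',si)
blocks('side',sd,dict(yellow=(442,-209),green=(447,215)))
a=cv2.imread('pics/'+sys.argv[1]+'s.png');cv2.imwrite('pics/'+sys.argv[1]+'c.png',cv2.resize(a[70:230,190:390],None,fx=4,fy=3.75,interpolation=cv2.INTER_CUBIC))
E
python3 look.py a1
```

```text
11.65 [ 485.6 -179.6  293.9] [-0.35  0.04  0.25  1.78  0.   -0.17]
wrist yellow 1198 z 140.1 rect [ 443.2 -209.7] [24.8 51.9] 88.3
wrist green few 0
side yellow 117 mean [ 441.7 -207.8  138.3] rect [ 442.8 -208.9] [27.  53.5] 89.4
side green 203 mean [446.6 215.8 138.6] rect [446.8 214.3] [51.4 25.2] 3.4
```

View pics/a1c.png

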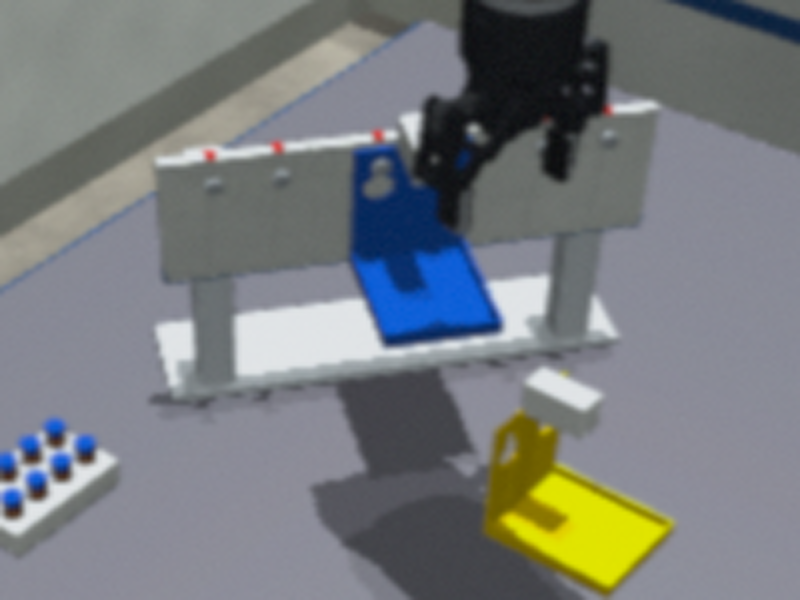

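View pics/a1w.png

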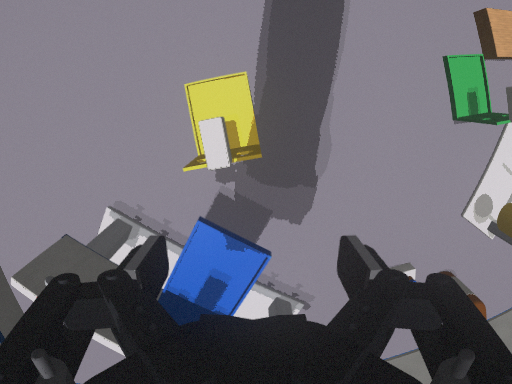

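Blue hangs on mount 2 with its stud in the slot top at (380,165) of the side crop. Yellow stands unmoved at about (443,-209.5).

```bash
python3 plan.py 443 -209.6 190 -0.022 -1 1
```

```text
t 11.75 pos [ 486.2 -179.9  293.2] J [-0.35  0.04  0.25  1.78  0.   -0.17] F [ 0.5 -0.9  0.3] w 85.5 n 4
{"translation":[-0.31,-0.31,0.86],"rot":[0.00,0.00,-0.30],"claw":-1},{"translation":[-0.30,-0.32,0.86],"rot":[0.00,0.00,-0.30],"claw":-1},{"translation":[-0.28,-0.33,0.86],"rot":[0.00,0.00,-0.30],"claw":-1},{"translation":[-0.27,-0.34,0.86],"rot":[0.00,0.00,-0.30],"claw":-1}
```

Request:
move_arm(moves=[{"translation": [-0.3, -0.3, 0.8], "rot": [0, 0, -0.3], "claw": -1}, {"translation": [-0.3, -0.3, 0.9], "rot": [0, 0, -0.3], "claw": -1}, {"translation": [-0.3, -0.35, 0.9], "rot": [0, 0, -0.3], "claw": -1}, {"translation": [-0.25, -0.35, 0.8], "rot": [0, 0, -0.3], "claw": -1}, {"translation": [0, 0, 0], "rot": [0, 0, 0], "claw": -1}, {"translation": [0, 0, 0], "rot": [0, 0, 0], "claw": -1}])

```text
t: 12.35
eef_pos: [443.1, -209.5, 191.6]
eef_rot: [0.714, 0.7, -0.0, -0.0]
ft_force: [-0.5, -0.3, 0.8]
width: 85.8
```

```bash
python3 look.py a2;  python3 plan.py 443 -209.6 105 -0.022 -1 0.8
```

```text
12.35 [ 443.1 -209.5  191.6] [-0.44 -0.07 -0.06  1.58  0.   -0.42]
wrist yellow 2435 z 140.2 rect [ 442.9 -209.7] [23.9 51.8] 89.2
wrist green few 0
side yellow 114 mean [ 442.3 -208.4  138.4] rect [ 442.4 -209.4] [26.3 52. ] 89.2
side green 199 mean [446.7 215.5 138.7] rect [446.7 214.5] [52.4 24.8] 1.8
t 12.45 pos [ 443.8 -209.5  192.7] J [-0.44 -0.07 -0.05  1.58  0.   -0.42] F [ 0.6 -0.2 -0.2] w 85.4 n 4
{"translation":[-0.00,-0.01,0.73],"rot":[0.00,0.00,0.01],"claw":-1},{"translation":[-0.00,-0.01,0.73],"rot":[0.00,0.00,0.01],"claw":-1},{"translation":[-0.00,-0.01,0.73],"rot":[0.00,0.00,0.01],"claw":-1},{"translation":[-0.00,-0.01,0.73],"rot":[0.00,0.00,0.01],"claw":-1}
```

Request:
move_arm(moves=[{"translation": [0, -0.02, 0.8], "rot": [0, 0, 0], "claw": -1}, {"translation": [0, 0, 0.8], "rot": [0, 0, 0], "claw": -1}, {"translation": [0, 0, 0.8], "rot": [0, 0, 0], "claw": -1}, {"translation": [0, 0, 0.5], "rot": [0, 0, 0], "claw": -1}, {"translation": [0, 0, 0], "rot": [0, 0, 0], "claw": -1}, {"translation": [0, 0, 0], "rot": [0, 0, 0], "claw": -1}])

```text
t: 13.05
eef_pos: [442.8, -209.4, 105.5]
eef_rot: [0.713, 0.701, 0.0, 0.0]
ft_force: [0.1, -0.8, -0.1]
width: 85.6
```

Request:
move_arm(moves=[{"translation": [0, 0, 0], "rot": [0, 0, 0], "claw": 0.3}, {"translation": [0, 0, 0], "rot": [0, 0, 0], "claw": 1}, {"translation": [0, 0, 0], "rot": [0, 0, 0], "claw": 1}, {"translation": [0, 0, 0], "rot": [0, 0, 0], "claw": 1}, {"translation": [0, 0, 0], "rot": [0, 0, 0], "claw": 1}, {"translation": [0, 0, 0], "rot": [0, 0, 0], "claw": 1}])

```text
t: 13.65
eef_pos: [442.3, -209.5, 104.7]
eef_rot: [0.713, 0.701, 0.0, 0.0]
ft_force: [0.5, -2.2, 2.3]
width: 23.2
```

```bash
python3 - <<'E'
from pan import *; from plan import *
p=pt(585,59.2);print(p)
plan([*p,260],yaw,1,0.9,1)
E
```

```text
[ 489.51437478 -325.73811089]
t 13.65 pos [ 442.3 -209.5  104.7] J [-0.44 -0.07 -0.23  1.41 -0.   -0.42] F [ 0.5 -2.2  2.3] w 23.2 n 6
{"translation":[-0.64,0.27,-0.86],"rot":[0.00,0.00,0.80],"claw":1},{"translation":[-0.61,0.34,-0.86],"rot":[0.00,0.00,0.80],"claw":1},{"translation":[-0.56,0.41,-0.86],"rot":[0.00,0.00,0.80],"claw":1},{"translation":[-0.52,0.47,-0.86],"rot":[0.00,0.00,0.80],"claw":1},{"translation":[-0.46,0.52,-0.86],"rot":[0.00,0.00,0.80],"claw":1},{"translation":[-0.40,0.57,-0.86],"rot":[0.00,0.00,0.80],"claw":1}
```

Request:
move_arm(moves=[{"translation": [0, 0, -0.6], "rot": [0, 0, 0], "claw": 1}, {"translation": [-0.6, 0, -0.9], "rot": [0, 0, 0.6], "claw": 1}, {"translation": [-0.9, 0, -0.9], "rot": [0, 0, 0.8], "claw": 1}, {"translation": [-0.9, 0.1, -0.9], "rot": [0, 0, 0.8], "claw": 1}, {"translation": [-0.7, 0.5, -0.9], "rot": [0, 0, 0.8], "claw": 1}, {"translation": [-0.3, 0.8, -0.8], "rot": [0, 0, 0.8], "claw": 1}, {"translation": [0, 0.8, -0.2], "rot": [0, 0, 0.8], "claw": 1}, {"translation": [0, 0, 0], "rot": [0, 0, 0], "claw": 1}])

```text
t: 14.45
eef_pos: [484.0, -338.1, 259.6]
eef_rot: [0.899, 0.438, 0.0, -0.0]
ft_force: [0.8, 0.3, -3.4]
width: 23.2
```

```bash
python3 - <<'E'
from pan import *; from plan import *
p=pt(590,59.2);print(p)
plan([*p,260],yaw,1,0.9,1)
E
python3 pcheck.py w6
```

```text
[ 493.37696251 -328.91307798]
t 14.45 pos [ 484.  -338.1  259.6] J [-0.61  0.2   0.36  1.73  0.    0.05] F [ 0.8  0.3 -3.4] w 23.2 n 1
{"translation":[0.43,0.06,-0.01],"rot":[-0.00,-0.00,0.18],"claw":1}
TCP [ 484.  -338.1  259.6] off 588.6 Y 46.1 yaw -0.663 F [ 0.8  0.3 -3.4]
wrist plane 3700 3342 [ 0.75  -0.661 -0.023] yaw -0.7219 off 662.3
```

Request:
move_arm(moves=[{"translation": [0.43, 0.1, 0], "rot": [0, 0, 0.18], "claw": 1}, {"translation": [0, 0.4, 0], "rot": [0, 0, 0], "claw": 1}, {"translation": [0, 0.3, 0], "rot": [0, 0, 0], "claw": 1}, {"translation": [0, 0, 0], "rot": [0, 0, 0], "claw": 1}, {"translation": [0, 0, 0], "rot": [0, 0, 0], "claw": 1}])

```text
t: 15.05
eef_pos: [508.4, -341.4, 260.0]
eef_rot: [0.903, 0.429, -0.0, -0.0]
ft_force: [0.2, 0.7, -2.4]
width: 23.4
```

```bash
python3 pcheck.py w7
python3 - <<'E'
import cv2
a=cv2.imread('pics/w7s.png')[75:165,240:375];cv2.imwrite('pics/w7sc.png',cv2.resize(a,None,fx=5.5,fy=5.5,interpolation=cv2.INTER_CUBIC))
E
```

```text
TCP [ 508.4 -341.4  260. ] off 609.5 Y 59.0 yaw -0.684 F [ 0.2  0.7 -2.4]
wrist plane 5142 4245 [ 0.751 -0.66  -0.015] yaw -0.7204 off 661.6
```

View pics/w7sc.png

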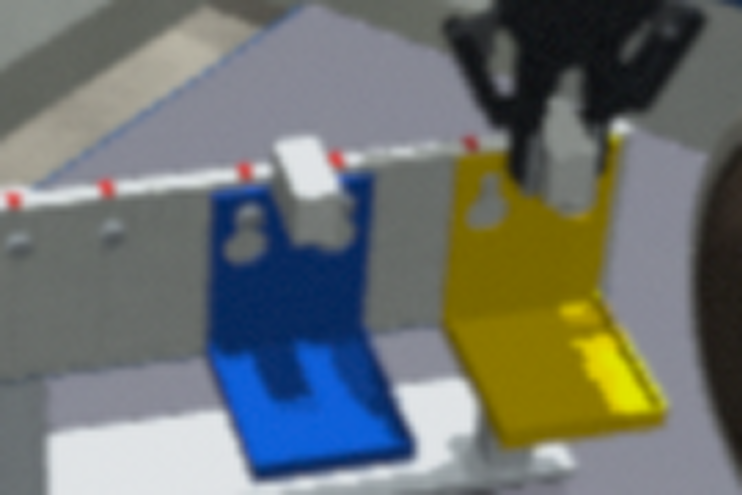

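Request:
move_arm(moves=[{"translation": [0.01, 0.3, 0], "rot": [0, 0, 0.03], "claw": 1}, {"translation": [0, 0.3, 0], "rot": [0, 0, 0], "claw": 1}, {"translation": [0, 0.2, 0], "rot": [0, 0, 0], "claw": 1}, {"translation": [0, 0, 0], "rot": [0, 0, 0], "claw": 1}, {"translation": [0, 0, 0], "rot": [0, 0, 0], "claw": 1}])

```text
t: 15.65
eef_pos: [527.5, -356.7, 260.2]
eef_rot: [0.904, 0.427, -0.0, -0.0]
ft_force: [0.2, -0.2, -3.0]
width: 23.7
```

```bash
cat > off.py <<'E'
from plan import *; from pan import X,Y
s=readout.observe();p=s['eef_pos'];print('t',s['t'],'off',(p[:2]@X).round(1),'Y',(p[:2]@Y).round(1),'z',p[2].round(1),'yaw',round(float(np.arctan2(*R.from_quat(s['eef_rot']).as_matrix()[:2,1][::-1])),3),'F X/Y/z',(s['ft_force'][:2]@X).round(1),(s['ft_force'][:2]@Y).round(1),s['ft_force'][2].round(1),s['joint_positions'].round(2))
E
python3 off.py
```

```text
t 15.65 off 634.0 Y 59.5 z 260.2 yaw -0.689 F X/Y/z 0.3 -0.0 -3.0 [-0.59  0.32  0.51  1.76  0.    0.09]
```

Through the heads with no contact. Seat it and slide down.

Request:
move_arm(moves=[{"translation": [-0.01, 0.1, 0], "rot": [0, 0, 0], "claw": 1}, {"translation": [0, 0.02, 0], "rot": [0, 0, 0], "claw": 1}, {"translation": [0, 0, 0.1], "rot": [0, 0, 0], "claw": 1}, {"translation": [0, 0, 0.1], "rot": [0, 0, 0], "claw": 1}, {"translation": [0, 0, 0.1], "rot": [0, 0, 0], "claw": 1}, {"translation": [0, 0, 0], "rot": [0, 0, 0], "claw": 1}])

```text
t: 16.25
eef_pos: [529.9, -359.0, 250.7]
eef_rot: [0.904, 0.427, -0.0, -0.0]
ft_force: [0.7, -0.9, -3.1]
width: 23.7
```

```bash
python3 off.py
```

```text
t 16.25 off 637.3 Y 59.2 z 250.7 yaw -0.689 F X/Y/z 1.1 -0.2 -3.1 [-0.6   0.33  0.49  1.74  0.    0.09]
```

Request:
move_arm(moves=[{"translation": [0, 0, 0.1], "rot": [0, 0, 0], "claw": 1}, {"translation": [0, 0, 0.1], "rot": [0, 0, 0], "claw": 1}, {"translation": [0, 0, 0.1], "rot": [0, 0, 0], "claw": 1}, {"translation": [0, 0, 0.1], "rot": [0, 0, 0], "claw": 1}, {"translation": [0, 0, 0], "rot": [0, 0, 0], "claw": 1}, {"translation": [0, 0, 0], "rot": [0, 0, 0], "claw": 1}])

```text
t: 16.85
eef_pos: [530.1, -359.1, 239.3]
eef_rot: [0.904, 0.427, -0.0, -0.0]
ft_force: [0.1, 0.1, -3.6]
width: 23.6
```

```bash
python3 off.py
```

```text
t 16.85 off 637.5 Y 59.2 z 239.3 yaw -0.689 F X/Y/z 0.0 0.1 -3.6 [-0.6   0.32  0.46  1.71  0.    0.09]
```

Request:
move_arm(moves=[{"translation": [0, 0, 0.06], "rot": [0, 0, 0], "claw": 1}, {"translation": [0, 0, 0.03], "rot": [0, 0, 0], "claw": 1}, {"translation": [0, 0, 0], "rot": [0, 0, 0], "claw": 1}, {"translation": [0, 0, 0], "rot": [0, 0, 0], "claw": 1}])

```text
t: 17.25
eef_pos: [530.2, -359.2, 237.5]
eef_rot: [0.904, 0.427, 0.0, 0.001]
ft_force: [-1.2, -0.2, 4.6]
width: 23.4
```

Request:
move_arm(moves=[{"translation": [0, 0, -0.03], "rot": [0, 0, 0], "claw": 0.4}, {"translation": [0, 0, 0], "rot": [0, 0, 0], "claw": 0}, {"translation": [0, 0, 0], "rot": [0, 0, 0], "claw": -0.3}, {"translation": [0, 0, 0], "rot": [0, 0, 0], "claw": -0.3}, {"translation": [0, 0, -0.5], "rot": [0, 0, 0], "claw": -0.3}, {"translation": [0, 0, -0.9], "rot": [0, 0, 0], "claw": -0.6}, {"translation": [0, -0.8, -0.5], "rot": [0, 0, 0], "claw": -1}, {"translation": [0.2, -1, 0], "rot": [0, 0, 0], "claw": -1}])

```text
t: 18.05
eef_pos: [492.5, -320.8, 295.9]
eef_rot: [0.905, 0.426, 0.0, 0.001]
ft_force: [1.3, -0.4, -0.1]
width: 85.1
```

Request:
move_arm(moves=[{"translation": [0.5, -0.9, 0], "rot": [0, 0, -0.4], "claw": -1}, {"translation": [0.9, -0.6, 0], "rot": [0, 0, -0.6], "claw": -1}, {"translation": [1, -0.3, 0], "rot": [0, 0, -0.6], "claw": -1}, {"translation": [1, -0.2, 0], "rot": [0, 0, -0.6], "claw": -1}, {"translation": [1, -0.2, 0], "rot": [0, 0, -0.6], "claw": -1}, {"translation": [1, -0.1, 0], "rot": [0, 0, -0.6], "claw": -1}, {"translation": [1, 0, 0], "rot": [0, 0, -0.6], "claw": -1}, {"translation": [1, 0, 0], "rot": [0, 0, -0.6], "claw": -1}])

```text
t: 18.85
eef_pos: [520.5, -79.3, 294.5]
eef_rot: [0.722, 0.692, 0.0, -0.0]
ft_force: [0.2, -0.0, -0.4]
width: 85.4
```

```bash
python3 look.py a3;python3 plan.py 435 212 215 0.04 -1 1
```

```text
18.85 [520.5 -79.3 294.5] [-0.15  0.06  0.28  1.78  0.   -0.11]
wrist yellow few 0
wrist green 588 z 140.0 rect [447.6 214.7] [52.3 25.5] 1.8
side yellow few 0
side green 202 mean [446.4 215.4 138.7] rect [446.8 214.9] [51.6 24.5] 1.6
t 18.95 pos [520.6 -77.8 294.6] J [-0.15  0.06  0.28  1.78  0.   -0.11] F [ 0.3 -0.9 -0.3] w 85.6 n 10
{"translation":[0.95,-0.32,0.27],"rot":[0.00,-0.00,-0.06],"claw":-1},{"translation":[0.96,-0.32,0.27],"rot":[0.00,-0.00,-0.06],"claw":-1},{"translation":[0.96,-0.31,0.27],"rot":[0.00,-0.00,-0.06],"claw":-1},{"translation":[0.96,-0.30,0.27],"rot":[0.00,-0.00,-0.06],"claw":-1},{"translation":[0.96,-0.29,0.27],"rot":[0.00,-0.00,-0.06],"claw":-1},{"translation":[0.97,-0.29,0.27],"rot":[0.00,-0.00,-0.06],"claw":-1},{"translation":[0.97,-0.28,0.27],"rot":[0.00,-0.00,-0.06],"claw":-1},{"translation":[0.97,-0.27,0.27],"rot":[0.00,-0.00,-0.06],"claw":-1}
{"translation":[0.97,-0.26,0.27],"rot":[0.00,-0.00,-0.06],"claw":-1},{"translation":[0.97,-0.25,0.27],"rot":[0.00,-0.00,-0.06],"claw":-1}
```

View pics/a3c.png

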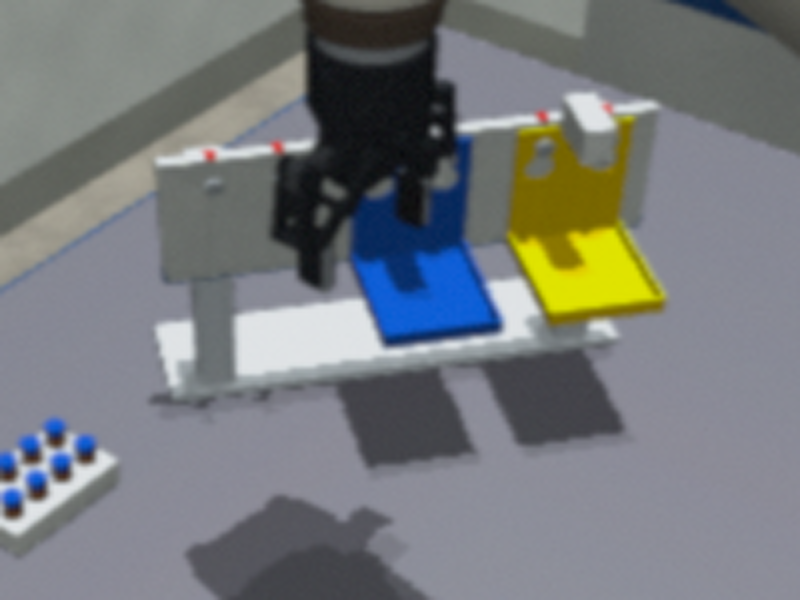

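Blue and yellow both hang plumb, and green is still at (447,214.8).

Request:
move_arm(moves=[{"translation": [0.95, -0.3, 0], "rot": [0, 0, -0.06], "claw": -1}, {"translation": [0.95, -0.3, 0.2], "rot": [0, 0, -0.06], "claw": -1}, {"translation": [0.95, -0.3, 0.3], "rot": [0, 0, -0.06], "claw": -1}, {"translation": [0.95, -0.3, 0.3], "rot": [0, 0, -0.06], "claw": -1}, {"translation": [0.95, -0.3, 0.3], "rot": [0, 0, -0.06], "claw": -1}, {"translation": [0.95, -0.3, 0.4], "rot": [0, 0, -0.06], "claw": -1}, {"translation": [0.95, -0.3, 0.4], "rot": [0, 0, -0.06], "claw": -1}, {"translation": [0.95, -0.3, 0.4], "rot": [0, 0, -0.06], "claw": -1}])

```text
t: 19.75
eef_pos: [452.0, 149.2, 225.1]
eef_rot: [0.7, 0.714, 0.0, 0.0]
ft_force: [0.1, -0.2, -0.5]
width: 85.6
```

Request:
move_arm(moves=[{"translation": [0.9, -0.2, 0.3], "rot": [0, 0, -0.05], "claw": -1}, {"translation": [0.7, -0.1, 0.2], "rot": [0, 0, 0], "claw": -1}, {"translation": [0.3, 0, 0], "rot": [0, 0, 0], "claw": -1}, {"translation": [0, 0, 0], "rot": [0, 0, 0], "claw": -1}, {"translation": [0, 0, 0], "rot": [0, 0, 0], "claw": -1}])

```text
t: 20.25
eef_pos: [442.3, 204.8, 211.0]
eef_rot: [0.698, 0.717, 0.0, 0.0]
ft_force: [0.3, -0.7, 0.6]
width: 85.2
```

```bash
python3 look.py a4;python3 plan.py 447.3 214.7 105 0.038 -1 1
```

```text
20.25 [442.3 204.8 211. ] [ 0.43 -0.07 -0.02  1.62 -0.    0.41]
wrist yellow few 0
wrist green 2034 z 140.2 rect [447.2 215.2] [51.9 24.1] 2.3
side yellow few 0
side green 203 mean [446.3 215.6 138.7] rect [446.4 214.4] [52.6 26.4] 1.7
t 20.35 pos [442.4 204.5 211. ] J [ 0.43 -0.07 -0.02  1.62 -0.    0.41] F [ 0.  -0.3  0.1] w 85.3 n 4
{"translation":[0.08,0.04,0.88],"rot":[0.00,-0.00,-0.02],"claw":-1},{"translation":[0.08,0.04,0.88],"rot":[0.00,-0.00,-0.02],"claw":-1},{"translation":[0.08,0.04,0.88],"rot":[0.00,-0.00,-0.02],"claw":-1},{"translation":[0.08,0.04,0.88],"rot":[0.00,-0.00,-0.02],"claw":-1}
```

View pics/a4w.png

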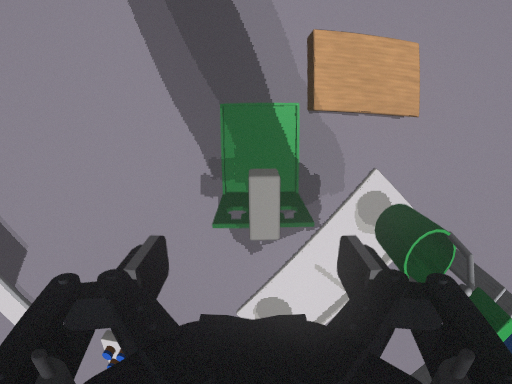

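Request:
move_arm(moves=[{"translation": [0.35, 0.16, 0.7], "rot": [0, 0, -0.05], "claw": -1}, {"translation": [0, 0, 0.8], "rot": [0, 0, 0], "claw": -1}, {"translation": [0, 0, 0.8], "rot": [0, 0, 0], "claw": -1}, {"translation": [0, 0, 0.8], "rot": [0, 0, 0], "claw": -1}, {"translation": [0, 0, 0.44], "rot": [0, 0, 0], "claw": -1}, {"translation": [0, 0, 0], "rot": [0, 0, 0], "claw": -1}, {"translation": [0, 0, 0], "rot": [0, 0, 0], "claw": -1}])

```text
t: 21.05
eef_pos: [446.9, 215.8, 105.3]
eef_rot: [0.695, 0.719, 0.0, 0.0]
ft_force: [0.0, 0.0, 0.5]
width: 85.9
```

Request:
move_arm(moves=[{"translation": [0, 0, 0], "rot": [0, 0, 0], "claw": 0.3}, {"translation": [0, 0, 0], "rot": [0, 0, 0], "claw": 1}, {"translation": [0, 0, 0], "rot": [0, 0, 0], "claw": 1}, {"translation": [0, 0, 0], "rot": [0, 0, 0], "claw": 1}, {"translation": [0, 0, 0], "rot": [0, 0, 0], "claw": 1}, {"translation": [0, 0, 0], "rot": [0, 0, 0], "claw": 1}])

```text
t: 21.65
eef_pos: [446.5, 216.0, 104.5]
eef_rot: [0.695, 0.719, 0.0, 0.0]
ft_force: [0.1, -1.4, 1.0]
width: 23.2
```

```bash
python3 - <<'E'
from pan import *; from plan import *
p=pt(590,309.2);print(p, pt(637,309.2))
plan([*p,260],yaw,1,0.9,1)
E
```

```text
[ 652.12531704 -135.78369148] [ 688.43364171 -165.62838213]
t 21.65 pos [446.5 216.  104.5] J [ 0.45 -0.05 -0.21  1.41 -0.    0.42] F [ 0.1 -1.4  1. ] w 23.2 n 14
{"translation":[-0.85,0.46,-0.37],"rot":[0.00,-0.00,0.37],"claw":1},{"translation":[-0.83,0.50,-0.37],"rot":[0.00,-0.00,0.37],"claw":1},{"translation":[-0.80,0.55,-0.37],"rot":[0.00,-0.00,0.37],"claw":1},{"translation":[-0.77,0.59,-0.37],"rot":[0.00,-0.00,0.37],"claw":1},{"translation":[-0.74,0.63,-0.37],"rot":[0.00,-0.00,0.37],"claw":1},{"translation":[-0.71,0.66,-0.37],"rot":[0.00,-0.00,0.37],"claw":1},{"translation":[-0.67,0.70,-0.37],"rot":[0.00,-0.00,0.37],"claw":1},{"translation":[-0.64,0.73,-0.37],"rot":[0.00,-0.00,0.37],"claw":1}
{"translation":[-0.60,0.76,-0.37],"rot":[0.00,-0.00,0.37],"claw":1},{"translation":[-0.56,0.79,-0.37],"rot":[0.00,-0.00,0.37],"claw":1},{"translation":[-0.52,0.82,-0.37],"rot":[0.00,-0.00,0.37],"claw":1},{"translation":[-0.47,0.85,-0.37],"rot":[0.00,-0.00,0.37],"claw":1},{"translation":[-0.43,0.87,-0.37],"rot":[0.00,-0.00,0.37],"claw":1},{"translation":[-0.38,0.89,-0.37],"rot":[0.00,-0.00,0.37],"claw":1}
```

```bash
python3 - <<'E'
from h import *
d=np.load('side0d.npy')
for n,r,c in [('bottle top',175,147),('bottle',195,150),('vial',197,198),('vial2',186,207)]: print(n,w('side',r,c,d[r,c]).round(0))
E
```

```text
bottle top [792. 149. 189.]
bottle [780. 162. 132.]
vial [742.  29.  45.]
vial2 [767. -34.  29.]
```

Request:
move_arm(moves=[{"translation": [0, 0, -0.6], "rot": [0, 0, 0], "claw": 1}, {"translation": [-0.4, 0, -0.9], "rot": [0, 0, 0], "claw": 1}, {"translation": [-0.9, 0, -0.9], "rot": [0, 0, 0.2], "claw": 1}, {"translation": [-1, 0.2, -0.9], "rot": [0, 0, 0.4], "claw": 1}, {"translation": [-1, 0.4, -0.9], "rot": [0, 0, 0.4], "claw": 1}, {"translation": [-0.9, 0.6, -0.7], "rot": [0, 0, 0.4], "claw": 1}, {"translation": [-0.8, 0.6, -0.3], "rot": [0, 0, 0.4], "claw": 1}, {"translation": [-0.8, 0.6, 0], "rot": [0, 0, 0.4], "claw": 1}])

```text
t: 22.45
eef_pos: [506.8, 32.8, 261.7]
eef_rot: [0.797, 0.603, 0.001, 0.0]
ft_force: [0.2, 0.8, -3.0]
width: 23.2
```

```bash
python3 - <<'E'
from pan import *; from plan import *
p=pt(580,309.2)
plan([*p,260],yaw,1,0.9,1)
E
```

```text
t 22.45 pos [506.8  32.8 261.7] J [ 0.06 -0.    0.14  1.71  0.    0.34] F [ 0.2  0.8 -3. ] w 23.2 n 8
{"translation":[-0.49,0.74,0.01],"rot":[0.00,-0.00,0.37],"claw":1},{"translation":[-0.46,0.76,0.01],"rot":[0.00,-0.00,0.37],"claw":1},{"translation":[-0.42,0.78,0.01],"rot":[0.00,-0.00,0.37],"claw":1},{"translation":[-0.38,0.80,0.01],"rot":[0.00,-0.00,0.37],"claw":1},{"translation":[-0.33,0.82,0.01],"rot":[0.00,-0.00,0.37],"claw":1},{"translation":[-0.29,0.84,0.01],"rot":[0.00,-0.00,0.37],"claw":1},{"translation":[-0.25,0.85,0.01],"rot":[0.00,-0.00,0.37],"claw":1},{"translation":[-0.20,0.86,0.01],"rot":[0.00,-0.00,0.37],"claw":1}
```

Request:
move_arm(moves=[{"translation": [-0.5, 0.75, 0], "rot": [0, 0, 0.4], "claw": 1}, {"translation": [-0.45, 0.75, 0], "rot": [0, 0, 0.4], "claw": 1}, {"translation": [-0.4, 0.8, 0], "rot": [0, 0, 0.4], "claw": 1}, {"translation": [-0.4, 0.8, 0], "rot": [0, 0, 0.4], "claw": 1}, {"translation": [-0.3, 0.8, 0], "rot": [0, 0, 0.4], "claw": 1}, {"translation": [-0.3, 0.8, 0], "rot": [0, 0, 0.4], "claw": 1}, {"translation": [-0.2, 0.8, 0], "rot": [0, 0, 0.3], "claw": 1}, {"translation": [-0.1, 0.7, 0], "rot": [0, 0, 0.3], "claw": 1}])

```text
t: 23.25
eef_pos: [639.0, -122.2, 259.5]
eef_rot: [0.905, 0.425, -0.001, -0.0]
ft_force: [0.5, 0.3, -2.5]
width: 22.8
```

Request:
move_arm(moves=[{"translation": [0, 0, 0], "rot": [0, 0, 0], "claw": 1}, {"translation": [0, 0, 0], "rot": [0, 0, 0], "claw": 1}])

```text
t: 23.45
eef_pos: [638.4, -121.2, 259.4]
eef_rot: [0.905, 0.426, -0.001, -0.001]
ft_force: [-0.8, 1.3, -2.8]
width: 23.3
```

```bash
python3 - <<'E'
from pan import *; from plan import *
import off
p=pt(610,309.2)
plan([*p,259.5],yaw,1,0.9,1)
E
```

```text
t 23.45 off 570.1 Y 311.7 z 259.4 yaw -0.692 F X/Y/z -1.5 0.5 -2.8 [-0.19  0.36  0.56  1.77  0.    0.5 ]
t 23.45 pos [ 638.4 -121.2  259.4] J [-0.19  0.36  0.56  1.77  0.    0.5 ] F [-0.8  1.3 -2.8] w 23.3 n 2
{"translation":[-0.04,0.66,-0.00],"rot":[-0.01,0.00,-0.01],"claw":1},{"translation":[-0.04,0.66,-0.00],"rot":[-0.01,0.00,-0.01],"claw":1}
```

Request:
move_arm(moves=[{"translation": [-0.08, 0.7, 0], "rot": [0, 0, -0.02], "claw": 1}, {"translation": [0, 0.6, 0], "rot": [0, 0, 0], "claw": 1}, {"translation": [0, 0, 0], "rot": [0, 0, 0], "claw": 1}, {"translation": [0, 0, 0], "rot": [0, 0, 0], "claw": 1}])

```text
t: 23.85
eef_pos: [666.6, -147.1, 260.3]
eef_rot: [0.904, 0.427, -0.0, -0.0]
ft_force: [0.0, -0.0, -3.3]
width: 23.5
```

```bash
python3 off.py; python3 pcheck.py w8
python3 - <<'E'
import cv2
a=cv2.imread('pics/w8s.png')[75:175,215:350];cv2.imwrite('pics/w8sc.png',cv2.resize(a,None,fx=5.5,fy=5.5,interpolation=cv2.INTER_CUBIC))
E
```

```text
t 23.85 off 608.4 Y 309.6 z 260.3 yaw -0.688 F X/Y/z 0.0 0.0 -3.3 [-0.22  0.46  0.69  1.8   0.    0.47]
TCP [ 666.6 -147.1  260.3] off 608.4 Y 309.6 yaw -0.688 F [ 0.  -0.  -3.3]
wrist plane 4895 4027 [ 0.769 -0.639  0.002] yaw -0.6933 off 660.1
```

View pics/w8sc.png

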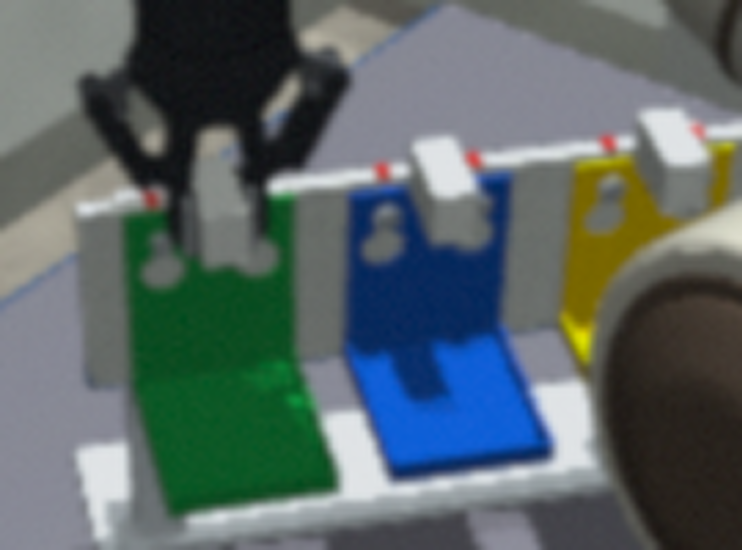

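Green is lined up before mount 1. Push in.

Request:
move_arm(moves=[{"translation": [-0.01, 0.3, 0.02], "rot": [0, 0, 0], "claw": 1}, {"translation": [0, 0.3, 0], "rot": [0, 0, 0], "claw": 1}, {"translation": [0, 0.24, 0], "rot": [0, 0, 0], "claw": 1}, {"translation": [0, 0, 0], "rot": [0, 0, 0], "claw": 1}, {"translation": [0, 0, 0], "rot": [0, 0, 0], "claw": 1}])

```text
t: 24.45
eef_pos: [685.9, -163.5, 260.1]
eef_rot: [0.904, 0.427, 0.0, -0.0]
ft_force: [0.1, -0.6, -2.6]
width: 23.0
```

```bash
python3 off.py
```

```text
t 24.45 off 633.7 Y 309.2 z 260.1 yaw -0.689 F X/Y/z 0.5 -0.4 -2.6 [-0.23  0.53  0.79  1.83  0.    0.45]
```

Request:
move_arm(moves=[{"translation": [0, 0.1, 0], "rot": [0, 0, 0], "claw": 1}, {"translation": [0, 0.03, 0], "rot": [0, 0, 0], "claw": 1}, {"translation": [0, 0, 0.1], "rot": [0, 0, 0], "claw": 1}, {"translation": [0, 0, 0.1], "rot": [0, 0, 0], "claw": 1}, {"translation": [0, 0, 0.1], "rot": [0, 0, 0], "claw": 1}, {"translation": [0, 0, 0], "rot": [0, 0, 0], "claw": 1}])

```text
t: 25.05
eef_pos: [689.1, -166.5, 250.0]
eef_rot: [0.904, 0.427, -0.0, -0.0]
ft_force: [-0.4, 0.3, -3.1]
width: 22.9
```

```bash
python3 off.py
```

```text
t 25.05 off 638.1 Y 308.9 z 250.0 yaw -0.689 F X/Y/z -0.5 -0.0 -3.1 [-0.24  0.53  0.77  1.81 -0.    0.45]
```

Request:
move_arm(moves=[{"translation": [0, 0, 0.1], "rot": [0, 0, 0], "claw": 1}, {"translation": [0, 0, 0.1], "rot": [0, 0, 0], "claw": 1}, {"translation": [0, 0, 0.1], "rot": [0, 0, 0], "claw": 1}, {"translation": [0, 0, 0.08], "rot": [0, 0, 0], "claw": 1}, {"translation": [0, 0, 0], "rot": [0, 0, 0], "claw": 1}, {"translation": [0, 0, 0], "rot": [0, 0, 0], "claw": 1}])

```text
t: 25.65
eef_pos: [689.3, -166.6, 239.4]
eef_rot: [0.904, 0.427, -0.0, -0.0]
ft_force: [-0.2, 0.7, -2.8]
width: 23.4
```

```bash
python3 off.py
```

```text
t 25.65 off 638.3 Y 309.0 z 239.4 yaw -0.689 F X/Y/z -0.6 0.4 -2.8 [-0.24  0.52  0.73  1.78 -0.    0.45]
```

Request:
move_arm(moves=[{"translation": [0, 0, 0.06], "rot": [0, 0, 0], "claw": 1}, {"translation": [0, 0, 0.04], "rot": [0, 0, 0], "claw": 1}, {"translation": [0, 0, 0], "rot": [0, 0, 0], "claw": 1}, {"translation": [0, 0, 0], "rot": [0, 0, 0], "claw": 1}])

```text
t: 26.05
eef_pos: [689.4, -166.6, 237.4]
eef_rot: [0.904, 0.427, 0.001, 0.0]
ft_force: [-1.4, 0.3, 5.9]
width: 23.3
```

Request:
move_arm(moves=[{"translation": [0, 0, -0.03], "rot": [0, 0, 0], "claw": 0.4}, {"translation": [0, 0, 0], "rot": [0, 0, 0], "claw": 0}, {"translation": [0, 0, 0], "rot": [0, 0, 0], "claw": -0.3}, {"translation": [0, 0, 0], "rot": [0, 0, 0], "claw": -0.3}, {"translation": [0, 0, -0.5], "rot": [0, 0, 0], "claw": -0.3}, {"translation": [0, 0, -0.9], "rot": [0, 0, 0], "claw": -0.6}, {"translation": [0, -0.8, -0.5], "rot": [0, 0, 0], "claw": -1}, {"translation": [0.2, -1, 0], "rot": [0, 0, 0], "claw": -1}])

```text
t: 26.85
eef_pos: [652.0, -128.3, 295.4]
eef_rot: [0.905, 0.426, 0.001, 0.001]
ft_force: [0.3, -0.2, 1.4]
width: 85.3
```

Request:
move_arm(moves=[{"translation": [0.2, -1, 0], "rot": [0, 0, -0.8], "claw": -1}, {"translation": [0.2, -1, -0.2], "rot": [0, 0, -1], "claw": -1}, {"translation": [0.3, -1, -0.3], "rot": [0, 0, -1], "claw": -1}, {"translation": [0.4, -0.9, -0.5], "rot": [0, 0, -1], "claw": -1}, {"translation": [0.6, -0.8, -0.5], "rot": [0, 0, -1], "claw": -1}, {"translation": [0.7, -0.7, -0.4], "rot": [0, 0, -1], "claw": -1}, {"translation": [0.8, -0.5, 0], "rot": [0, 0, -1], "claw": -1}, {"translation": [0.8, -0.4, 0], "rot": [0, 0, -1], "claw": -1}])

```text
t: 27.65
eef_pos: [486.8, 43.6, 351.8]
eef_rot: [0.55, 0.835, 0.0, 0.0]
ft_force: [0.0, -0.3, -0.5]
width: 85.3
```

```bash
python3 look.py a5; python3 plan.py 470 195 340 0.88 -1 1; python3 det.py side,scene cup_blue_grip,cup_yellow_grip,cup_green_grip,rack
```

```text
27.65 [486.8  43.6 351.8] [ 0.09  0.02  0.35  1.9   0.   -0.32]
wrist yellow few 0
wrist green few 0
side yellow few 0
side green few 0
t 27.75 pos [485.9  44.5 352.4] J [ 0.09  0.02  0.35  1.9   0.   -0.32] F [-0.1 -0.7  0.8] w 85.6 n 5
{"translation":[0.96,0.30,0.08],"rot":[0.00,0.00,-0.68],"claw":-1},{"translation":[0.93,0.39,0.08],"rot":[0.00,0.00,-0.68],"claw":-1},{"translation":[0.89,0.48,0.08],"rot":[0.00,0.00,-0.68],"claw":-1},{"translation":[0.84,0.56,0.08],"rot":[0.00,0.00,-0.68],"claw":-1},{"translation":[0.78,0.63,0.08],"rot":[0.00,0.00,-0.68],"claw":-1}
side cup_yellow_grip 0.56 [202.8 159.8] 1046 [633.2 233.2 250. ]
side cup_yellow_grip 0.5 [272.  161.4] 898 [480.  365.1 256.4]
side cup_green_grip 0.83 [273.6 162.7] 904 [480.  363.3 249.1]
side rack 0.58 [299.6 175.6] 1022 [496.9 338.7 110. ]
side rack 0.39 [153.2 297.1] 1352 [ 570.  -227.7  135.1]
scene cup_yellow_grip 0.64 [202.5 328.6] 1050 [648.5 242.3 251.5]
scene cup_green_grip 0.84 [185.6 395. ] 1133 [495.4 361.9 242.9]
scene rack 0.7 [275.2 346.7] 1208 [587.5 298.5   9.7]
```

View pics/a5c.png

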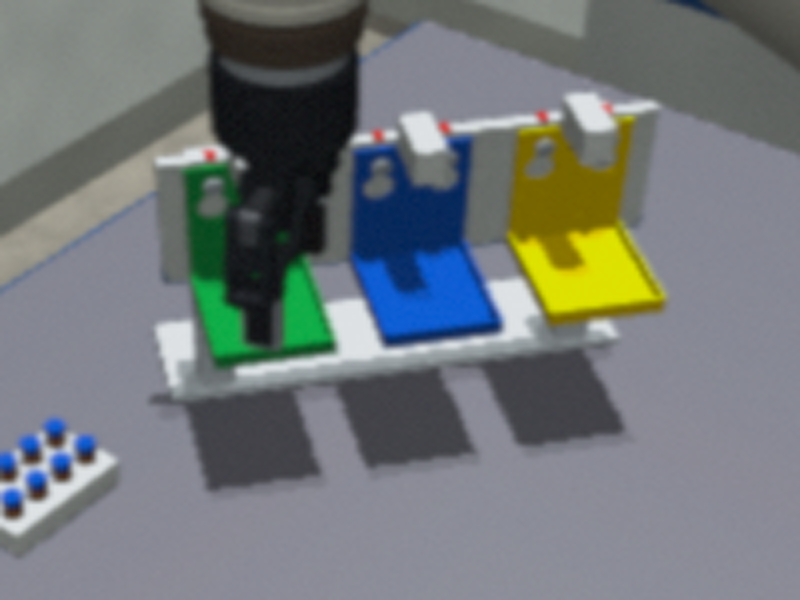

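View pics/a5w.png

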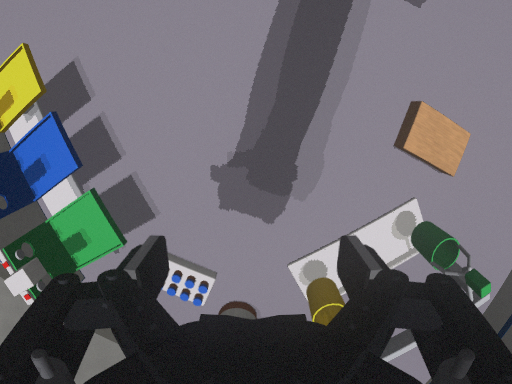

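Request:
move_arm(moves=[{"translation": [0.95, 0.1, 0], "rot": [0, 0, -0.7], "claw": -1}, {"translation": [0.9, 0.1, 0], "rot": [0, 0, -0.7], "claw": -1}, {"translation": [0.9, 0.2, 0], "rot": [0, 0, -0.7], "claw": -1}, {"translation": [0.8, 0.2, 0], "rot": [0, 0, -0.7], "claw": -1}, {"translation": [0.4, 0.2, 0], "rot": [0, 0, -0.6], "claw": -1}, {"translation": [0, 0, 0], "rot": [0, 0, 0], "claw": -1}, {"translation": [0, 0, 0], "rot": [0, 0, 0], "claw": -1}])

```text
t: 28.95
eef_pos: [443.9, 155.9, 351.2]
eef_rot: [0.342, 0.94, -0.0, -0.0]
ft_force: [0.1, 0.2, -0.4]
width: 85.2
```

```bash
cat > cups.py <<'E'
from wr import *
import sys
def cups(name,P,im,d):
    hsv=cv2.cvtColor(im,cv2.COLOR_RGB2HSV);H,S,V=[hsv[...,i].astype(int) for i in range(3)]
    for n,(lo,hi),(x,y) in [('yellow',(20,36),(640,238)),('green',(50,85),(490,363)),('blue',(105,128),(564,301))]:
        m=(H>=lo)&(H<=hi)&(S>120)&(d>0)&(P[...,2]>225)&(P[...,2]<300)&(np.hypot(P[...,0]-x,P[...,1]-y)<60)
        q=P[m]
        if len(q)<5: print(name,n,'few',len(q));continue
        zt=np.percentile(q[:,2],97);t=q[q[:,2]>zt-4];r=cv2.minAreaRect(t[:,:2].astype(np.float32))
        print(name,n,len(q),'z',q[:,2].min().round(1),zt.round(1),'all mean',q.mean(0).round(1),'top rect',len(t),np.round(r[0],1),np.round(r[1],1),round(r[2],1))
    m=(d>0)&(np.abs(P[...,2]-228)<5)&(np.hypot(P[...,0]-600,P[...,1]-345)<220)&(S<60)
    q=P[m]
    q=q[(q[:,0]>430)&(q[:,1]>180)]
    if len(q)>20:
        r=cv2.minAreaRect(q[:,:2].astype(np.float32));print(name,'rail',len(q),r)
if __name__=='__main__':
    s,im,d,P=snap(sys.argv[1]+'w');print(s['t'],s['eef_pos'].round(1),s['joint_positions'].round(2))
    cups('wrist',P,im,d)
    for c in ['side','scene']:
        im,d=viewer.get_image(c);save(sys.argv[1]+c,im);cups(c,cloud(c,d),im,d)
E
python3 cups.py b1
```

```text
28.95 [443.9 155.9 351.2] [ 0.34 -0.02  0.3   1.9  -0.   -0.54]
wrist yellow few 0
wrist green few 0
wrist blue few 0
side yellow 130 z 225.6 261.4 all mean [637.8 237.7 248.1] top rect 45 [641.3 235.1] [16.4 18.1] 60.7
side green 134 z 225.6 261.7 all mean [481.  361.7 249.9] top rect 53 [485.4 359. ] [15.7 17.5] 54.9
side blue few 0
side rail 646 ((579.011962890625, 318.26513671875), (82.70279693603516, 260.5855407714844), 51.59634017944336)
scene yellow 166 z 225.2 261.4 all mean [648.  236.6 246. ] top rect 44 [644.7 235.2] [16.8 19.2] 62.0
scene green 134 z 225.6 261.9 all mean [492.6 360.7 246. ] top rect 32 [489.7 359.6] [15.6 19.3] 66.6
scene blue few 0
scene rail 526 ((583.1239013671875, 318.60198974609375), (83.49827575683594, 260.3710021972656), 51.72498321533203)
```

View pics/b1w.png

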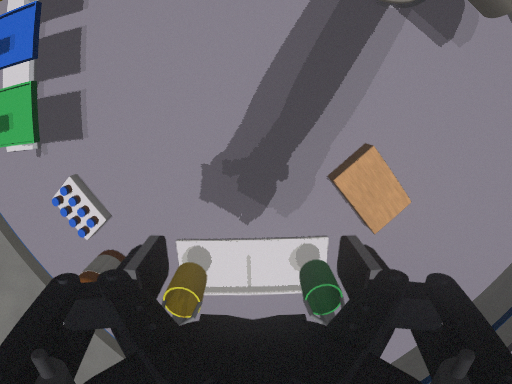

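Two cups hang on the outer hooks: yellow at about (642,235) and green at about (487,359). The middle hook is empty, with no blue cup, and the rack yaw is about 0.90. I'll take yellow first.

```bash
python3 plan.py 642.3 235.2 300 0.9 -1 0.9
```

```text
t 29.1 pos [444.1 155.4 351.2] J [ 0.34 -0.02  0.3   1.9  -0.   -0.54] F [ 0.1 -0.4 -0.1] w 85.3 n 7
{"translation":[-0.48,0.90,0.24],"rot":[-0.00,0.00,-0.03],"claw":-1},{"translation":[-0.48,0.90,0.24],"rot":[-0.00,0.00,-0.03],"claw":-1},{"translation":[-0.49,0.89,0.24],"rot":[-0.00,0.00,-0.03],"claw":-1},{"translation":[-0.49,0.89,0.24],"rot":[-0.00,0.00,-0.03],"claw":-1},{"translation":[-0.49,0.89,0.24],"rot":[-0.00,0.00,-0.03],"claw":-1},{"translation":[-0.50,0.89,0.24],"rot":[-0.00,0.00,-0.03],"claw":-1},{"translation":[-0.50,0.89,0.24],"rot":[-0.00,0.00,-0.03],"claw":-1}
```

Request:
move_arm(moves=[{"translation": [-0.5, 0.9, 0], "rot": [0, 0, -0.03], "claw": -1}, {"translation": [-0.5, 0.9, 0.1], "rot": [0, 0, -0.03], "claw": -1}, {"translation": [-0.5, 0.9, 0.2], "rot": [0, 0, -0.03], "claw": -1}, {"translation": [-0.5, 0.9, 0.2], "rot": [0, 0, -0.03], "claw": -1}, {"translation": [-0.5, 0.9, 0.3], "rot": [0, 0, -0.03], "claw": -1}, {"translation": [-0.5, 0.9, 0.4], "rot": [0, 0, -0.03], "claw": -1}, {"translation": [-0.45, 0.85, 0.2], "rot": [0, 0, 0], "claw": -1}, {"translation": [0, 0, 0], "rot": [0, 0, 0], "claw": -1}])

```text
t: 29.9
eef_pos: [645.2, 236.2, 303.4]
eef_rot: [0.33, 0.944, -0.002, -0.003]
ft_force: [-0.7, 0.4, -0.9]
width: 85.5
```

Request:
move_arm(moves=[{"translation": [0, 0, 0], "rot": [0, 0, 0], "claw": -1}])

```text
t: 30.0
eef_pos: [643.0, 235.5, 307.7]
eef_rot: [0.33, 0.944, -0.001, -0.001]
ft_force: [0.1, -0.3, 1.4]
width: 85.4
```

```bash
python3 cups.py b2;python3 plan.py 642.3 235.2 226 0.9 -1 0.9
```

```text
30.0 [643.  235.5 307.7] [ 0.35  0.53  0.88  1.93 -0.   -0.55]
wrist yellow 931 z 225.2 262.3 all mean [640.3 233.3 255.3] top rect 638 [642.  235.6] [17.5 17.6] 53.2
wrist green 248 z 245.0 262.2 all mean [486.7 359.2 261. ] top rect 247 [486.1 359.9] [16.9 18.2] 51.7
wrist blue few 0
wrist rail 3409 ((579.1236572265625, 318.0255432128906), (84.93199920654297, 259.6911315917969), 51.386932373046875)
side yellow 132 z 225.3 260.7 all mean [637.9 237.5 247.3] top rect 44 [642.5 235. ] [17.3 17.4] 54.9
side green 143 z 225.1 260.8 all mean [481.4 361.9 249.3] top rect 61 [485.2 358.5] [15.9 18.8] 48.3
side blue few 0
side rail 628 ((578.7229614257812, 318.5747985839844), (81.96586608886719, 261.4099426269531), 50.880733489990234)
scene yellow 167 z 225.3 261.7 all mean [648.4 236.6 246.3] top rect 44 [643.9 234.6] [19.6 17.9] 44.6
scene green 132 z 225.4 261.6 all mean [492.4 360.8 246.5] top rect 32 [488.7 358.9] [19.1 17.7] 60.5
scene blue few 0
scene rail 540 ((581.662353515625, 318.359130859375), (84.47069549560547, 261.3063049316406), 51.65397262573242)
t 30.15 pos [641.8 235.4 311. ] J [ 0.35  0.52  0.88  1.93 -0.   -0.55] F [0.2 0.6 0.7] w 85.6 n 4
{"translation":[-0.00,-0.00,0.71],"rot":[0.00,0.00,-0.00],"claw":-1},{"translation":[-0.00,0.00,0.71],"rot":[0.00,0.00,-0.00],"claw":-1},{"translation":[-0.00,0.00,0.71],"rot":[0.00,0.00,-0.00],"claw":-1},{"translation":[-0.00,0.00,0.71],"rot":[0.00,0.00,-0.00],"claw":-1}
```

View pics/b2w.png

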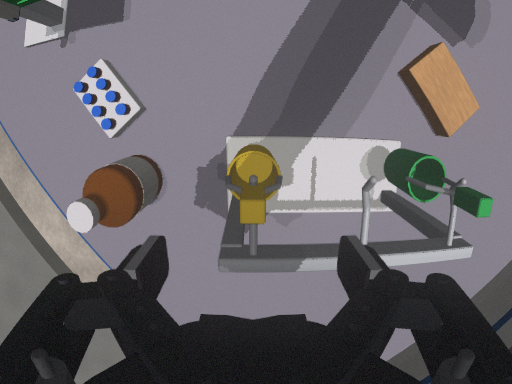

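View pics/b2side.png

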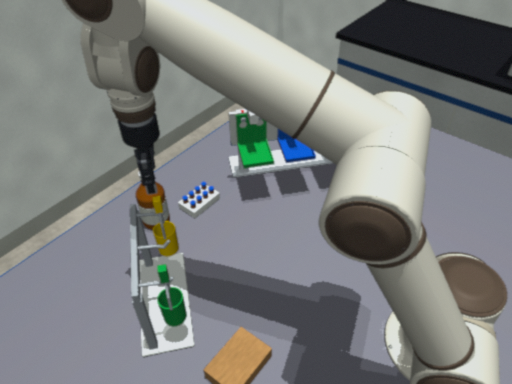

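The wrist view shows the yellow block at (253,208) between the jaws, with the top at (642,235.6,262). The other cameras agree within 2 mm.

Request:
move_arm(moves=[{"translation": [0, 0, 0.6], "rot": [0, 0, 0], "claw": -1}, {"translation": [0, 0, 0.8], "rot": [0, 0, 0], "claw": -1}, {"translation": [0, 0, 0.8], "rot": [0, 0, 0], "claw": -1}, {"translation": [0, 0, 0.4], "rot": [0, 0, 0], "claw": -1}, {"translation": [0, 0, 0.2], "rot": [0, 0, 0], "claw": -1}, {"translation": [0, 0, 0], "rot": [0, 0, 0], "claw": -1}, {"translation": [0, 0, 0], "rot": [0, 0, 0], "claw": -1}])

```text
t: 30.85
eef_pos: [642.4, 236.0, 227.0]
eef_rot: [0.329, 0.944, 0.001, 0.001]
ft_force: [-0.2, 0.3, -0.3]
width: 85.4
```

```bash
python3 plan.py 642 235.6 226 0.9 -1 0.9; python3 off.py
```

```text
t 30.85 pos [642.4 236.  227. ] J [ 0.35  0.43  0.59  1.72 -0.   -0.55] F [-0.2  0.3 -0.3] w 85.4 n 1
{"translation":[0.00,-0.02,0.03],"rot":[0.01,0.01,-0.00],"claw":-1}
t 30.85 off 346.4 Y 590.2 z 227.0 yaw 0.9 F X/Y/z -0.4 0.1 -0.3 [ 0.35  0.43  0.59  1.72 -0.   -0.55]
```

Request:
move_arm(moves=[{"translation": [0, -0.01, 0.02], "rot": [0, 0, 0], "claw": 0}, {"translation": [0, 0, 0], "rot": [0, 0, 0], "claw": 0.3}, {"translation": [0, 0, 0], "rot": [0, 0, 0], "claw": 1}, {"translation": [0, 0, 0], "rot": [0, 0, 0], "claw": 1}, {"translation": [0, 0, 0], "rot": [0, 0, 0], "claw": 1}, {"translation": [0, 0, 0], "rot": [0, 0, 0], "claw": 1}, {"translation": [0, 0, 0], "rot": [0, 0, 0], "claw": 1}, {"translation": [0, 0, 0], "rot": [0, 0, 0], "claw": 1}], grip_force=50)

```text
t: 31.65
eef_pos: [642.4, 235.8, 224.8]
eef_rot: [0.329, 0.944, 0.0, 0.0]
ft_force: [1.5, -0.7, 1.0]
width: 17.1
```

Request:
move_arm(moves=[{"translation": [0, 0, -0.2], "rot": [0, 0, 0], "claw": 1}, {"translation": [0, 0, -0.4], "rot": [0, 0, 0], "claw": 1}, {"translation": [0, 0, -0.4], "rot": [0, 0, 0], "claw": 1}, {"translation": [0, 0, -0.3], "rot": [0, 0, 0], "claw": 1}, {"translation": [0, 0, 0], "rot": [0, 0, 0], "claw": 1}, {"translation": [0, 0, 0], "rot": [0, 0, 0], "claw": 1}])

```text
t: 32.25
eef_pos: [642.3, 236.0, 263.4]
eef_rot: [0.329, 0.944, -0.0, -0.0]
ft_force: [0.6, 0.0, -1.4]
width: 17.2
```

```bash
python3 - <<'E'
from h import *
s=readout.observe();print(s['eef_pos'],s['width'],s['ft_force'])
a,d=viewer.get_image('side');save('b3s',a);b,d=viewer.get_image('scene')
m=np.hstack([cv2.resize(a[120:320,90:240],(390,520),interpolation=cv2.INTER_CUBIC),cv2.resize(b[150:310,280:420],(400,520),interpolation=cv2.INTER_CUBIC)]);save('b3',m)
E
```

```text
[642.2759543  235.98411166 263.38388257] 17.233389264473967 [ 0.60369614  0.0296726  -1.40997244]
```

View pics/b3.png

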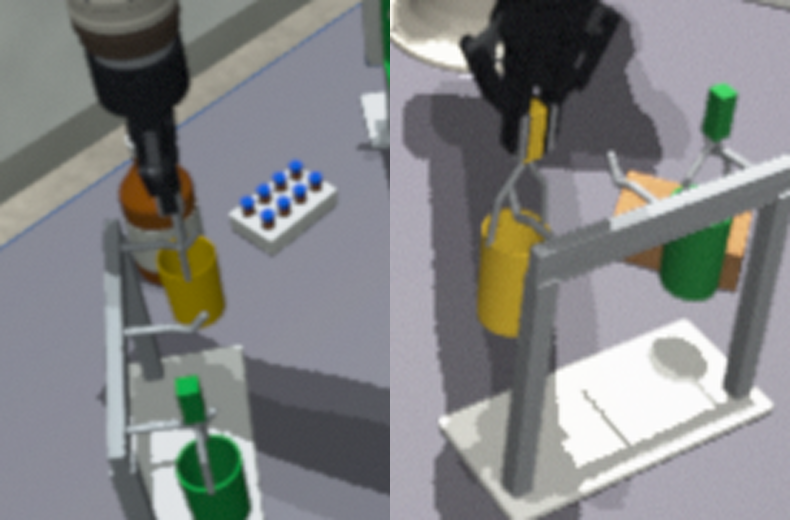

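Yellow cup is held, raised 38 mm and upright. Draw it off the hook, then raise.

Request:
move_arm(moves=[{"translation": [0, -0.3, 0], "rot": [0, 0, 0], "claw": 1}, {"translation": [0, -0.5, 0], "rot": [0, 0, 0], "claw": 1}, {"translation": [0, -0.6, 0], "rot": [0, 0, 0], "claw": 1}, {"translation": [0, -0.6, 0], "rot": [0, 0, 0], "claw": 1}, {"translation": [0, -0.6, -0.2], "rot": [0, 0, 0], "claw": 1}, {"translation": [0, -0.6, -0.4], "rot": [0, 0, 0.3], "claw": 1}, {"translation": [0, -0.5, -0.5], "rot": [0, 0, 0.6], "claw": 1}, {"translation": [0, -0.4, -0.5], "rot": [0, 0, 0.8], "claw": 1}])

```text
t: 33.15
eef_pos: [563.3, 140.2, 311.8]
eef_rot: [0.44, 0.898, -0.0, -0.0]
ft_force: [0.7, -0.3, -1.0]
width: 17.6
```

```bash
python3 - <<'E'
from pan import *; from plan import *
p=pt(520,62);print(p)
plan([*p,305],yaw,1,0.8,0.8)
E
```

```text
[ 441.07871586 -282.30048958]
t 33.15 pos [563.3 140.2 311.8] J [ 0.24  0.21  0.48  1.84 -0.   -0.41] F [ 0.7 -0.3 -1. ] w 17.6 n 19
{"translation":[-0.45,-0.62,0.01],"rot":[-0.00,0.00,0.51],"claw":1},{"translation":[-0.50,-0.59,0.01],"rot":[-0.00,0.00,0.51],"claw":1},{"translation":[-0.54,-0.55,0.01],"rot":[-0.00,0.00,0.51],"claw":1},{"translation":[-0.58,-0.51,0.01],"rot":[-0.00,0.00,0.51],"claw":1},{"translation":[-0.61,-0.47,0.01],"rot":[-0.00,0.00,0.51],"claw":1},{"translation":[-0.64,-0.43,0.01],"rot":[-0.00,0.00,0.51],"claw":1},{"translation":[-0.67,-0.38,0.01],"rot":[-0.00,0.00,0.51],"claw":1},{"translation":[-0.70,-0.33,0.01],"rot":[-0.00,0.00,0.51],"claw":1}
{"translation":[-0.72,-0.28,0.01],"rot":[-0.00,0.00,0.51],"claw":1},{"translation":[-0.74,-0.23,0.01],"rot":[-0.00,0.00,0.51],"claw":1},{"translation":[-0.75,-0.18,0.01],"rot":[-0.00,0.00,0.51],"claw":1},{"translation":[-0.76,-0.12,0.01],"rot":[-0.00,0.00,0.51],"claw":1},{"translation":[-0.77,-0.07,0.01],"rot":[-0.00,0.00,0.51],"claw":1},{"translation":[-0.77,-0.01,0.01],"rot":[-0.00,0.00,0.51],"claw":1},{"translation":[-0.77,0.04,0.01],"rot":[-0.00,0.00,0.51],"claw":1},{"translation":[-0.77,0.09,0.01],"rot":[-0.00,0.00,0.51],"claw":1}
{"translation":[-0.76,0.15,0.01],"rot":[-0.00,0.00,0.51],"claw":1},{"translation":[-0.74,0.20,0.01],"rot":[-0.00,0.00,0.51],"claw":1},{"translation":[-0.73,0.25,0.01],"rot":[-0.00,0.00,0.51],"claw":1}
```

Request:
move_arm(moves=[{"translation": [-0.45, -0.6, 0], "rot": [0, 0, 0.5], "claw": 1}, {"translation": [-0.5, -0.6, 0], "rot": [0, 0, 0.5], "claw": 1}, {"translation": [-0.55, -0.55, 0], "rot": [0, 0, 0.5], "claw": 1}, {"translation": [-0.6, -0.5, 0], "rot": [0, 0, 0.5], "claw": 1}, {"translation": [-0.6, -0.45, 0], "rot": [0, 0, 0.5], "claw": 1}, {"translation": [-0.65, -0.4, 0], "rot": [0, 0, 0.5], "claw": 1}, {"translation": [-0.7, -0.4, 0], "rot": [0, 0, 0.5], "claw": 1}, {"translation": [-0.7, -0.35, 0], "rot": [0, 0, 0.5], "claw": 1}])

```text
t: 33.95
eef_pos: [515.0, -39.2, 311.1]
eef_rot: [0.67, 0.742, -0.0, -0.0]
ft_force: [0.4, -0.5, -1.4]
width: 17.2
```

Request:
move_arm(moves=[{"translation": [-0.7, -0.3, 0], "rot": [0, 0, 0.5], "claw": 1}, {"translation": [-0.75, -0.25, 0], "rot": [0, 0, 0.5], "claw": 1}, {"translation": [-0.75, -0.2, 0], "rot": [0, 0, 0.5], "claw": 1}, {"translation": [-0.75, -0.1, 0], "rot": [0, 0, 0.5], "claw": 1}, {"translation": [-0.75, -0.05, 0], "rot": [0, 0, 0.5], "claw": 1}, {"translation": [-0.75, 0, 0], "rot": [0, 0, 0.5], "claw": 1}, {"translation": [-0.75, 0.05, 0], "rot": [0, 0, 0.5], "claw": 1}, {"translation": [-0.75, 0.1, 0], "rot": [0, 0, 0.5], "claw": 1}])

```text
t: 34.75
eef_pos: [467.4, -215.5, 311.2]
eef_rot: [0.849, 0.528, -0.0, -0.0]
ft_force: [0.4, -0.2, -1.1]
width: 17.0
```

```bash
python3 - <<'E'
from pan import *; from plan import *
p=pt(540,59.2);print(p)
plan([*p,305],yaw,1,0.8,0.8)
E
```

```text
[ 454.75108521 -297.16340707]
t 34.75 pos [ 467.4 -215.5  311.2] J [-0.43  0.05  0.29  1.82  0.    0.03] F [ 0.4 -0.2 -1.1] w 17.0 n 4
{"translation":[-0.66,0.21,0.05],"rot":[-0.00,0.00,0.41],"claw":1},{"translation":[-0.64,0.24,0.05],"rot":[-0.00,0.00,0.41],"claw":1},{"translation":[-0.63,0.28,0.05],"rot":[-0.00,0.00,0.41],"claw":1},{"translation":[-0.61,0.32,0.05],"rot":[-0.00,0.00,0.41],"claw":1}
```

Request:
move_arm(moves=[{"translation": [-0.65, 0.2, 0], "rot": [0, 0, 0.4], "claw": 1}, {"translation": [-0.65, 0.2, 0], "rot": [0, 0, 0.4], "claw": 1}, {"translation": [-0.6, 0.3, 0], "rot": [0, 0, 0.4], "claw": 1}, {"translation": [-0.5, 0.3, 0], "rot": [0, 0, 0.4], "claw": 1}, {"translation": [-0.1, 0.2, 0], "rot": [0, 0, 0], "claw": 1}, {"translation": [0, 0, 0], "rot": [0, 0, 0], "claw": 1}, {"translation": [0, 0, 0], "rot": [0, 0, 0], "claw": 1}])

```text
t: 35.45
eef_pos: [459.9, -298.0, 311.5]
eef_rot: [0.902, 0.432, -0.0, -0.0]
ft_force: [0.3, -0.3, -1.2]
width: 17.4
```

```bash
cat > placing.py <<'E'
from pan import *; from plan import *
import off
from wr import snap
s,im,d,P=snap(sys.argv[1]+'w')
a,sd=viewer.get_image('side');b,_=viewer.get_image('scene')
m=np.hstack([cv2.resize(a[40:200,190:390],(500,400),interpolation=cv2.INTER_CUBIC),cv2.resize(b[90:290,70:220],(300,400),interpolation=cv2.INTER_CUBIC)]);save(sys.argv[1],m)
E
python3 placing.py c1; python3 - <<'E'
import sys; sys.argv=['x']
from pan import *; from plan import *
p=pt(594,59.2);print(p)
plan([*p,301],yaw,1,0.8,0.8)
E
```

```text
t 35.45 off 544.5 Y 61.9 z 311.5 yaw -0.677 F X/Y/z 0.4 0.0 -1.2 [-0.58  0.13  0.38  1.82  0.    0.1 ]
[ 496.46703269 -331.45305165]
t 35.6 pos [ 459.9 -297.7  311.9] J [-0.57  0.13  0.38  1.82  0.    0.1 ] F [ 0.2  0.3 -0.8] w 17.3 n 3
{"translation":[-0.04,0.55,0.12],"rot":[0.00,-0.00,0.03],"claw":1},{"translation":[-0.04,0.55,0.12],"rot":[0.00,-0.00,0.03],"claw":1},{"translation":[-0.03,0.55,0.12],"rot":[0.00,-0.00,0.03],"claw":1}
```

View pics/c1.png

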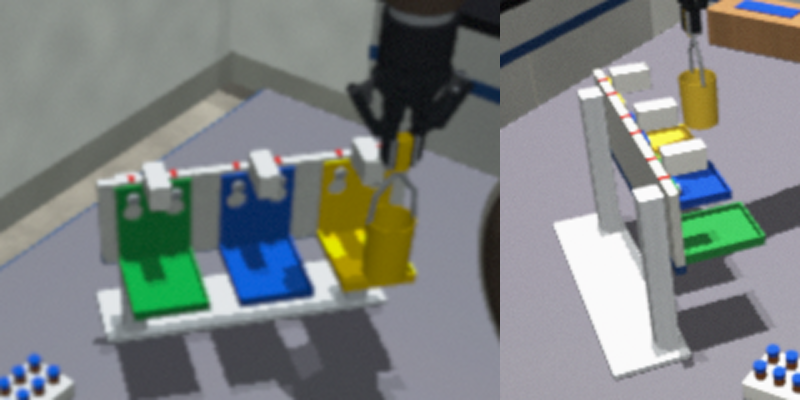

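View pics/c1w.png

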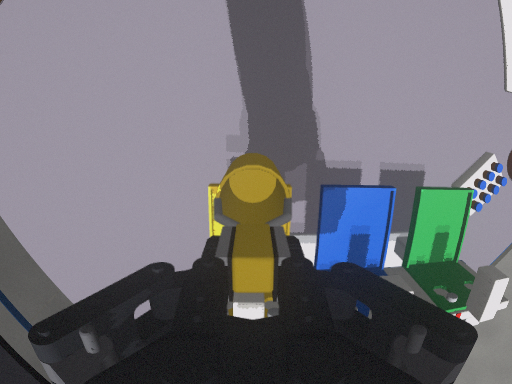

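Request:
move_arm(moves=[{"translation": [-0.05, 0.4, 0], "rot": [0, 0, 0.08], "claw": 1}, {"translation": [-0.05, 0.6, 0], "rot": [0, 0, 0], "claw": 1}, {"translation": [0, 0.45, 0], "rot": [0, 0, 0], "claw": 1}, {"translation": [0, 0.1, 0.1], "rot": [0, 0, 0], "claw": 1}, {"translation": [0, 0, 0.3], "rot": [0, 0, 0], "claw": 1}, {"translation": [0, 0, 0.2], "rot": [0, 0, 0], "claw": 1}, {"translation": [0, 0, 0], "rot": [0, 0, 0], "claw": 1}, {"translation": [0, 0, 0], "rot": [0, 0, 0], "claw": 1}])

```text
t: 36.4
eef_pos: [493.4, -329.9, 293.8]
eef_rot: [0.904, 0.427, 0.0, 0.0]
ft_force: [-0.3, -0.4, 0.4]
width: 16.9
```

```bash
python3 placing.py c2
```

```text
t 36.4 off 590.7 Y 58.5 z 293.8 yaw -0.689 F X/Y/z -0.0 -0.5 0.4 [-0.59  0.23  0.46  1.8  -0.    0.1 ]
```

View pics/c2.png

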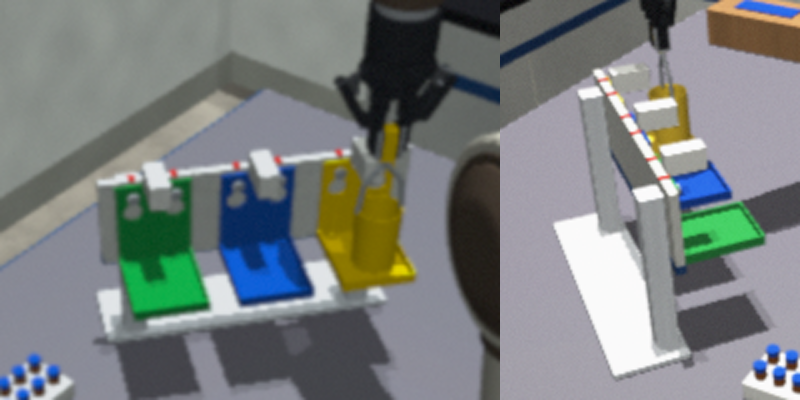

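Request:
move_arm(moves=[{"translation": [0.02, 0.06, 0.1], "rot": [0, 0, 0], "claw": 1}, {"translation": [0, 0, 0.12], "rot": [0, 0, 0], "claw": 1}, {"translation": [0, 0, 0.1], "rot": [0, 0, 0], "claw": 1}, {"translation": [0, 0, 0], "rot": [0, 0, 0], "claw": 1}, {"translation": [0, 0, 0], "rot": [0, 0, 0], "claw": 1}])

```text
t: 37.05
eef_pos: [495.5, -330.9, 283.9]
eef_rot: [0.904, 0.427, -0.0, -0.0]
ft_force: [-0.2, -0.9, -0.7]
width: 17.5
```

Request:
move_arm(moves=[{"translation": [0, 0, 0.04], "rot": [0, 0, 0], "claw": 1}, {"translation": [0, 0, 0.02], "rot": [0, 0, 0], "claw": 1}, {"translation": [0, 0, 0], "rot": [0, 0, 0], "claw": 1}, {"translation": [0, 0, 0], "rot": [0, 0, 0], "claw": 1}])

```text
t: 37.45
eef_pos: [495.6, -330.9, 282.7]
eef_rot: [0.904, 0.427, 0.0, 0.0]
ft_force: [0.6, 0.9, 3.1]
width: 17.3
```

Request:
move_arm(moves=[{"translation": [0, 0, 0], "rot": [0, 0, 0], "claw": 0.5}, {"translation": [0, 0, 0], "rot": [0, 0, 0], "claw": 0.2}, {"translation": [0, 0, 0], "rot": [0, 0, 0], "claw": 0}, {"translation": [0, 0, 0], "rot": [0, 0, 0], "claw": 0}, {"translation": [0, 0, -0.3], "rot": [0, 0, 0], "claw": 0}, {"translation": [0, 0, -0.6], "rot": [0, 0, 0], "claw": 0}, {"translation": [0, 0, -0.8], "rot": [0, 0, 0], "claw": 0}, {"translation": [0, -0.5, -0.3], "rot": [0, 0, 0], "claw": -0.5}])

```text
t: 38.25
eef_pos: [484.7, -321.9, 344.0]
eef_rot: [0.904, 0.427, 0.0, 0.001]
ft_force: [0.4, -0.6, -0.3]
width: 55.8
```

Request:
move_arm(moves=[{"translation": [0.3, -0.9, 0], "rot": [0, 0, 0], "claw": -1}, {"translation": [0.7, -0.9, 0], "rot": [0, 0, -0.7], "claw": -1}, {"translation": [0.9, -0.6, 0], "rot": [0, 0, -0.9], "claw": -1}, {"translation": [0.95, -0.4, 0], "rot": [0, 0, -0.9], "claw": -1}, {"translation": [1, -0.2, 0], "rot": [0, 0, -0.9], "claw": -1}, {"translation": [1, -0.1, 0], "rot": [0, 0, -0.9], "claw": -1}, {"translation": [1, 0, 0], "rot": [0, 0, -0.9], "claw": -1}, {"translation": [1, 0, 0], "rot": [0, 0, -0.9], "claw": -1}])

```text
t: 39.05
eef_pos: [473.0, -79.3, 343.0]
eef_rot: [0.645, 0.764, 0.0, 0.0]
ft_force: [0.7, 0.8, 0.3]
width: 85.1
```

```bash
python3 placing.py c3;python3 plan.py 486.3 359.7 310 0.9 -1 0.95
```

```text
t 39.05 off 415.7 Y 239.1 z 343.0 yaw 0.168 F X/Y/z 0.1 1.0 0.3 [-0.17 -0.01  0.3   1.88  0.   -0.33]
t 39.2 pos [472.9 -79.3 343.2] J [-0.17 -0.01  0.3   1.88  0.   -0.33] F [ 0.6 -0.5 -0.9] w 85.2 n 16
{"translation":[0.90,0.18,0.07],"rot":[0.00,0.00,-0.33],"claw":-1},{"translation":[0.89,0.22,0.07],"rot":[0.00,0.00,-0.33],"claw":-1},{"translation":[0.88,0.26,0.07],"rot":[0.00,0.00,-0.33],"claw":-1},{"translation":[0.86,0.30,0.07],"rot":[0.00,0.00,-0.33],"claw":-1},{"translation":[0.85,0.34,0.07],"rot":[0.00,0.00,-0.33],"claw":-1},{"translation":[0.83,0.38,0.07],"rot":[0.00,0.00,-0.33],"claw":-1},{"translation":[0.82,0.42,0.07],"rot":[0.00,0.00,-0.33],"claw":-1},{"translation":[0.80,0.45,0.07],"rot":[0.00,0.00,-0.33],"claw":-1}
{"translation":[0.77,0.49,0.07],"rot":[0.00,0.00,-0.33],"claw":-1},{"translation":[0.75,0.52,0.07],"rot":[0.00,0.00,-0.33],"claw":-1},{"translation":[0.73,0.56,0.07],"rot":[0.00,0.00,-0.33],"claw":-1},{"translation":[0.70,0.59,0.07],"rot":[0.00,0.00,-0.33],"claw":-1},{"translation":[0.67,0.62,0.07],"rot":[0.00,0.00,-0.33],"claw":-1},{"translation":[0.64,0.65,0.07],"rot":[0.00,0.00,-0.33],"claw":-1},{"translation":[0.61,0.68,0.07],"rot":[0.00,0.00,-0.33],"claw":-1},{"translation":[0.58,0.71,0.07],"rot":[0.00,0.00,-0.33],"claw":-1}
```

View pics/c3.png

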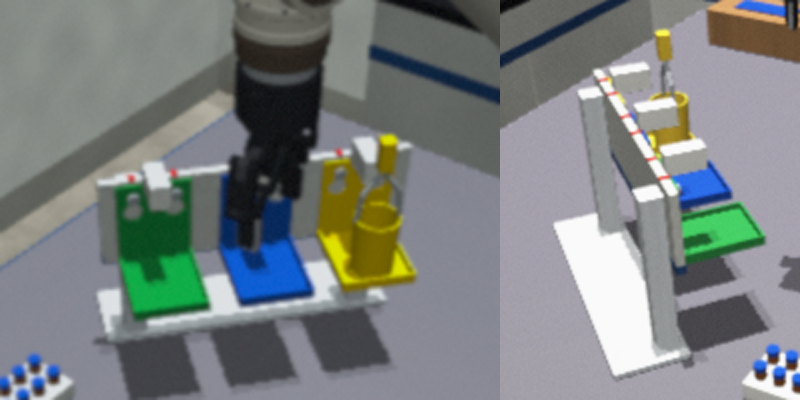

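The yellow cup stands upright in the yellow tray. Next is green.

Request:
move_arm(moves=[{"translation": [0.9, 0.2, 0], "rot": [0, 0, -0.33], "claw": -1}, {"translation": [0.9, 0.2, 0], "rot": [0, 0, -0.33], "claw": -1}, {"translation": [0.9, 0.25, 0], "rot": [0, 0, -0.33], "claw": -1}, {"translation": [0.85, 0.3, 0], "rot": [0, 0, -0.33], "claw": -1}, {"translation": [0.85, 0.35, 0], "rot": [0, 0, -0.33], "claw": -1}, {"translation": [0.85, 0.4, 0], "rot": [0, 0, -0.33], "claw": -1}, {"translation": [0.8, 0.4, 0], "rot": [0, 0, -0.33], "claw": -1}, {"translation": [0.8, 0.45, 0], "rot": [0, 0, -0.33], "claw": -1}])

```text
t: 40.0
eef_pos: [480.5, 140.1, 342.7]
eef_rot: [0.497, 0.868, 0.0, 0.0]
ft_force: [0.0, 0.1, -0.8]
width: 85.7
```

Request:
move_arm(moves=[{"translation": [0.8, 0.5, 0], "rot": [0, 0, -0.33], "claw": -1}, {"translation": [0.75, 0.5, 0], "rot": [0, 0, -0.33], "claw": -1}, {"translation": [0.75, 0.55, 0.1], "rot": [0, 0, -0.33], "claw": -1}, {"translation": [0.7, 0.6, 0.2], "rot": [0, 0, -0.33], "claw": -1}, {"translation": [0.65, 0.6, 0.2], "rot": [0, 0, -0.33], "claw": -1}, {"translation": [0.6, 0.6, 0.2], "rot": [0, 0, -0.33], "claw": -1}, {"translation": [0.3, 0.3, 0], "rot": [0, 0, -0.3], "claw": -1}, {"translation": [0, 0, 0], "rot": [0, 0, 0], "claw": -1}])

```text
t: 40.8
eef_pos: [483.9, 315.9, 321.0]
eef_rot: [0.352, 0.936, -0.0, -0.0]
ft_force: [-0.2, 0.0, 0.1]
width: 85.3
```

```bash
python3 cups.py b4;python3 plan.py 486.3 359.7 310 0.9 -1 0.95
```

```text
40.8 [483.9 315.9 321. ] [ 0.58  0.22  0.5   1.86 -0.   -0.27]
wrist yellow few 0
wrist green 376 z 245.3 262.4 all mean [485.4 359.9 261. ] top rect 371 [485.9 360.1] [17.1 16.3] 50.7
wrist blue few 0
wrist rail 2333 ((573.4765014648438, 321.56549072265625), (84.87381744384766, 246.21774291992188), 50.885189056396484)
side yellow few 0
side green 117 z 225.2 260.6 all mean [480.2 362.2 248.6] top rect 47 [483.4 360.6] [13.9 16.2] 58.5
side blue few 0
side rail 632 ((580.3942260742188, 317.4790344238281), (82.45877838134766, 261.3448791503906), 51.872093200683594)
scene yellow few 0
scene green 127 z 225.3 261.0 all mean [492.8 360.9 245.6] top rect 28 [489.9 360.9] [17.2 15.6] 53.7
scene blue few 0
scene rail 521 ((581.94580078125, 319.30023193359375), (83.7587661743164, 259.9476623535156), 51.12273406982422)
t 40.95 pos [484.  314.4 322. ] J [ 0.58  0.21  0.5   1.86 -0.   -0.27] F [-0.4 -0.2 -0.9] w 85.2 n 2
{"translation":[0.47,0.59,0.20],"rot":[0.00,0.00,-0.19],"claw":-1},{"translation":[0.46,0.60,0.20],"rot":[0.00,0.00,-0.19],"claw":-1}
```

Green cup is still at (486.2,359.9).

Request:
move_arm(moves=[{"translation": [0.45, 0.6, 0], "rot": [0, 0, -0.2], "claw": -1}, {"translation": [0.45, 0.6, 0.2], "rot": [0, 0, -0.2], "claw": -1}, {"translation": [0, 0, 0.2], "rot": [0, 0, 0], "claw": -1}, {"translation": [0, 0, 0], "rot": [0, 0, 0], "claw": -1}, {"translation": [0, 0, 0], "rot": [0, 0, 0], "claw": -1}])

```text
t: 41.45
eef_pos: [486.6, 359.1, 309.9]
eef_rot: [0.327, 0.945, 0.0, 0.0]
ft_force: [-0.0, 0.2, 0.3]
width: 85.6
```

```bash
python3 cups.py b5 | grep -E 'wrist|^[0-9]';python3 plan.py 486.3 359.9 226 0.9 -1 0.95
```

```text
41.45 [486.6 359.1 309.9] [ 0.64  0.28  0.55  1.84 -0.   -0.27]
wrist yellow few 0
wrist green 474 z 245.0 262.4 all mean [485.3 360.6 261.1] top rect 472 [485.7 360.2] [16.6 16.6] 51.0
wrist blue few 0
wrist rail 3332 ((579.7557983398438, 317.39349365234375), (84.24310302734375, 260.60589599609375), 51.316707611083984)
t 41.6 pos [486.6 359.5 310.1] J [ 0.64  0.28  0.55  1.84 -0.   -0.27] F [-0.5  0.1 -0.3] w 85.5 n 3
{"translation":[0.01,0.00,0.93],"rot":[0.00,0.00,0.01],"claw":-1},{"translation":[0.01,0.00,0.93],"rot":[0.00,0.00,0.01],"claw":-1},{"translation":[0.01,0.00,0.93],"rot":[0.00,0.00,0.01],"claw":-1}
```

View pics/b5w.png

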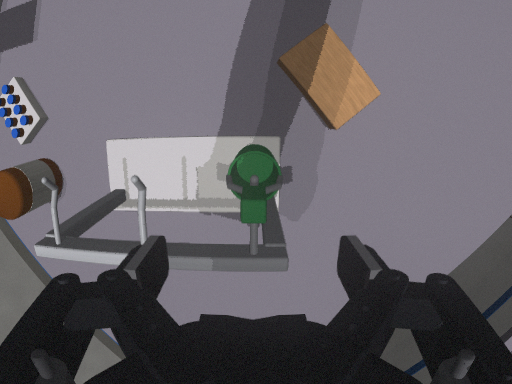

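Request:
move_arm(moves=[{"translation": [0.02, 0, 0.6], "rot": [0, 0, 0], "claw": -1}, {"translation": [0, 0, 0.8], "rot": [0, 0, 0], "claw": -1}, {"translation": [0, 0, 0.8], "rot": [0, 0, 0], "claw": -1}, {"translation": [0, 0, 0.4], "rot": [0, 0, 0], "claw": -1}, {"translation": [0, 0, 0.2], "rot": [0, 0, 0], "claw": -1}, {"translation": [0, 0, 0], "rot": [0, 0, 0], "claw": -1}, {"translation": [0, 0, 0], "rot": [0, 0, 0], "claw": -1}])

```text
t: 42.3
eef_pos: [486.2, 360.7, 226.3]
eef_rot: [0.327, 0.945, 0.001, 0.0]
ft_force: [-0.3, -0.7, 0.9]
width: 85.3
```

Request:
move_arm(moves=[{"translation": [0, 0, 0], "rot": [0, 0, 0], "claw": 0}, {"translation": [0, 0, 0], "rot": [0, 0, 0], "claw": 0.3}, {"translation": [0, 0, 0], "rot": [0, 0, 0], "claw": 1}, {"translation": [0, 0, 0], "rot": [0, 0, 0], "claw": 1}, {"translation": [0, 0, 0], "rot": [0, 0, 0], "claw": 1}, {"translation": [0, 0, 0], "rot": [0, 0, 0], "claw": 1}, {"translation": [0, 0, 0], "rot": [0, 0, 0], "claw": 1}, {"translation": [0, 0, 0], "rot": [0, 0, 0], "claw": 1}])

```text
t: 43.1
eef_pos: [486.1, 360.6, 225.5]
eef_rot: [0.327, 0.945, 0.0, 0.0]
ft_force: [0.7, -0.9, 1.5]
width: 17.3
```

Request:
move_arm(moves=[{"translation": [0, 0, -0.2], "rot": [0, 0, 0], "claw": 1}, {"translation": [0, 0, -0.4], "rot": [0, 0, 0], "claw": 1}, {"translation": [0, 0, -0.4], "rot": [0, 0, 0], "claw": 1}, {"translation": [0, 0, -0.3], "rot": [0, 0, 0], "claw": 1}, {"translation": [0, 0, 0], "rot": [0, 0, 0], "claw": 1}, {"translation": [0, 0, 0], "rot": [0, 0, 0], "claw": 1}])

```text
t: 43.7
eef_pos: [486.0, 360.8, 264.0]
eef_rot: [0.326, 0.945, -0.0, -0.0]
ft_force: [1.0, -0.6, -1.2]
width: 17.2
```

```bash
python3 - <<'E'
from h import *
a,d=viewer.get_image('side');b,d=viewer.get_image('scene')
m=np.hstack([cv2.resize(a[170:370,90:240],(390,520),interpolation=cv2.INTER_CUBIC),cv2.resize(b[130:290,310:450],(400,520),interpolation=cv2.INTER_CUBIC)]);save('b6',m)
E
```

```text
(no output)
```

View pics/b6.png

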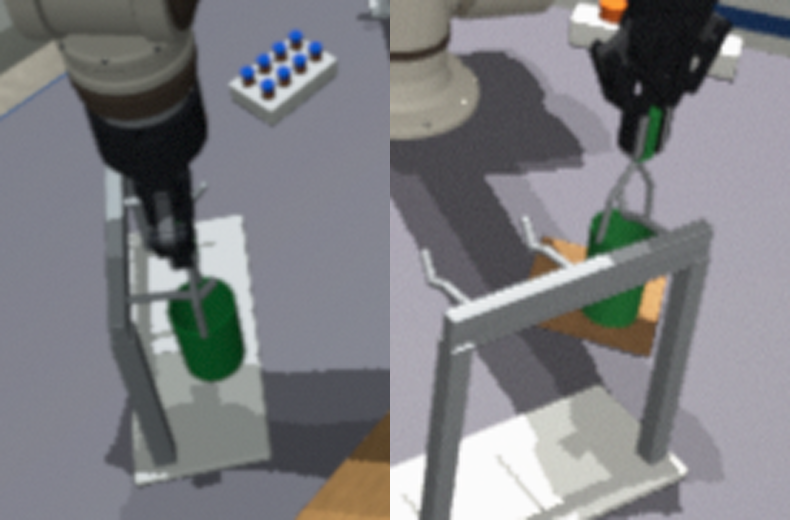

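Green cup is raised 38 mm and upright. Draw it off.

Request:
move_arm(moves=[{"translation": [0, -0.3, 0], "rot": [0, 0, 0], "claw": 1}, {"translation": [0, -0.5, 0], "rot": [0, 0, 0], "claw": 1}, {"translation": [0, -0.6, 0], "rot": [0, 0, 0], "claw": 1}, {"translation": [0, -0.6, 0], "rot": [0, 0, 0], "claw": 1}, {"translation": [0, -0.6, -0.2], "rot": [0, 0, 0], "claw": 1}, {"translation": [0, -0.6, -0.4], "rot": [0, 0, 0.3], "claw": 1}, {"translation": [-0.2, -0.4, -0.5], "rot": [0, 0, 0.5], "claw": 1}, {"translation": [-0.4, -0.3, -0.5], "rot": [0, 0, 0.5], "claw": 1}])

```text
t: 44.6
eef_pos: [424.5, 256.4, 312.9]
eef_rot: [0.412, 0.911, 0.0, -0.0]
ft_force: [0.3, -0.2, -1.1]
width: 17.9
```

```bash
python3 - <<'E'
from pan import *; from plan import *
p=pt(535,309.2);print(p)
plan([*p,312],yaw,1,0.8,0.8)
E
```

```text
[ 609.63685201 -100.85905348]
t 44.6 pos [424.5 256.4 312.9] J [ 0.54  0.    0.25  1.82  0.   -0.18] F [ 0.3 -0.2 -1.1] w 17.9 n 17
{"translation":[-0.77,-0.19,0.00],"rot":[-0.00,-0.00,0.59],"claw":1},{"translation":[-0.78,-0.13,0.00],"rot":[-0.00,-0.00,0.59],"claw":1},{"translation":[-0.79,-0.06,0.00],"rot":[-0.00,-0.00,0.59],"claw":1},{"translation":[-0.79,0.00,0.00],"rot":[-0.00,-0.00,0.59],"claw":1},{"translation":[-0.79,0.07,0.00],"rot":[-0.00,-0.00,0.59],"claw":1},{"translation":[-0.78,0.13,0.00],"rot":[-0.00,-0.00,0.59],"claw":1},{"translation":[-0.76,0.20,0.00],"rot":[-0.00,-0.00,0.59],"claw":1},{"translation":[-0.74,0.26,0.00],"rot":[-0.00,-0.00,0.59],"claw":1}
{"translation":[-0.72,0.32,0.00],"rot":[-0.00,-0.00,0.59],"claw":1},{"translation":[-0.69,0.38,0.00],"rot":[-0.00,-0.00,0.59],"claw":1},{"translation":[-0.66,0.44,0.00],"rot":[-0.00,-0.00,0.59],"claw":1},{"translation":[-0.62,0.49,0.00],"rot":[-0.00,-0.00,0.59],"claw":1},{"translation":[-0.58,0.54,0.00],"rot":[-0.00,-0.00,0.59],"claw":1},{"translation":[-0.53,0.58,0.00],"rot":[-0.00,-0.00,0.59],"claw":1},{"translation":[-0.48,0.63,0.00],"rot":[-0.00,-0.00,0.59],"claw":1},{"translation":[-0.43,0.66,0.00],"rot":[-0.00,-0.00,0.59],"claw":1}
{"translation":[-0.37,0.70,0.00],"rot":[-0.00,-0.00,0.59],"claw":1}
```

Request:
move_arm(moves=[{"translation": [-0.75, -0.2, 0], "rot": [0, 0, 0.6], "claw": 1}, {"translation": [-0.8, -0.1, 0], "rot": [0, 0, 0.6], "claw": 1}, {"translation": [-0.8, -0.05, 0], "rot": [0, 0, 0.6], "claw": 1}, {"translation": [-0.8, 0, 0], "rot": [0, 0, 0.6], "claw": 1}, {"translation": [-0.8, 0.05, 0], "rot": [0, 0, 0.6], "claw": 1}, {"translation": [-0.8, 0.15, 0], "rot": [0, 0, 0.6], "claw": 1}, {"translation": [-0.75, 0.2, 0], "rot": [0, 0, 0.6], "claw": 1}, {"translation": [-0.75, 0.25, 0], "rot": [0, 0, 0.6], "claw": 1}])

```text
t: 45.4
eef_pos: [513.5, 86.7, 312.1]
eef_rot: [0.689, 0.725, -0.0, -0.0]
ft_force: [0.2, -0.6, -0.3]
width: 17.1
```

Request:
move_arm(moves=[{"translation": [-0.7, 0.3, 0], "rot": [0, 0, 0.6], "claw": 1}, {"translation": [-0.7, 0.4, 0], "rot": [0, 0, 0.6], "claw": 1}, {"translation": [-0.65, 0.45, 0], "rot": [0, 0, 0.6], "claw": 1}, {"translation": [-0.6, 0.5, 0], "rot": [0, 0, 0.6], "claw": 1}, {"translation": [-0.55, 0.55, 0], "rot": [0, 0, 0.6], "claw": 1}, {"translation": [-0.5, 0.55, 0], "rot": [0, 0, 0.5], "claw": 1}, {"translation": [-0.4, 0.5, 0], "rot": [0, 0, 0.5], "claw": 1}, {"translation": [-0.2, 0.3, 0], "rot": [0, 0, 0.4], "claw": 1}])

```text
t: 46.2
eef_pos: [592.3, -64.1, 311.7]
eef_rot: [0.876, 0.482, -0.0, -0.0]
ft_force: [-0.6, -0.5, -1.1]
width: 17.6
```

Request:
move_arm(moves=[{"translation": [0, 0, 0], "rot": [0, 0, 0], "claw": 1}, {"translation": [0, 0, 0], "rot": [0, 0, 0], "claw": 1}])

```text
t: 46.4
eef_pos: [591.9, -62.6, 312.1]
eef_rot: [0.875, 0.484, -0.0, -0.0]
ft_force: [0.1, -0.7, -0.5]
width: 17.2
```

```bash
python3 placing.py c4; python3 - <<'E'
import sys
from pan import *; from plan import *
p=pt(594,309);print(p)
plan([*p,312],yaw,1,0.6,0.8)
E
```

```text
t 46.4 off 497.0 Y 327.6 z 312.1 yaw -0.559 F X/Y/z 0.5 -0.5 -0.5 [-0.11  0.25  0.53  1.84  0.    0.45]
[ 655.08838854 -138.47816866]
t 46.55 pos [592.1 -62.  312.5] J [-0.1   0.25  0.53  1.84  0.    0.45] F [-0.4 -0.4 -0.2] w 17.5 n 6
{"translation":[-0.17,0.52,0.00],"rot":[0.00,-0.00,0.15],"claw":1},{"translation":[-0.16,0.53,0.00],"rot":[0.00,-0.00,0.15],"claw":1},{"translation":[-0.15,0.53,0.00],"rot":[0.00,-0.00,0.15],"claw":1},{"translation":[-0.14,0.53,0.00],"rot":[0.00,-0.00,0.15],"claw":1},{"translation":[-0.13,0.54,0.00],"rot":[0.00,-0.00,0.15],"claw":1},{"translation":[-0.12,0.54,0.00],"rot":[0.00,-0.00,0.15],"claw":1}
```

View pics/c4.png

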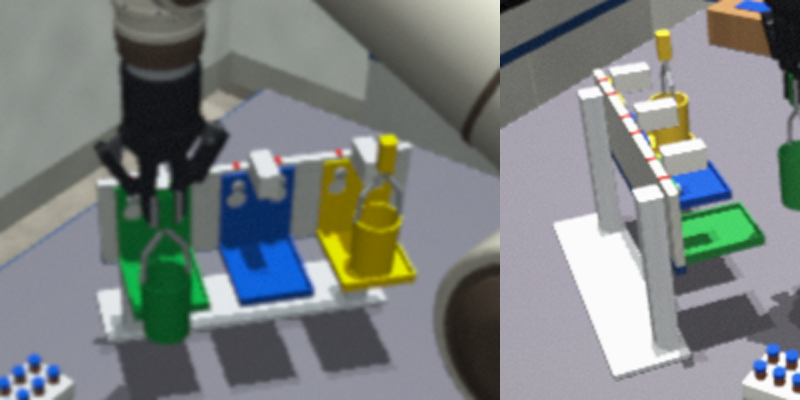

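Request:
move_arm(moves=[{"translation": [-0.3, 0.3, 0], "rot": [0, 0, 0.3], "claw": 1}, {"translation": [-0.2, 0.5, 0], "rot": [0, 0, 0.3], "claw": 1}, {"translation": [-0.1, 0.6, 0], "rot": [0, 0, 0.3], "claw": 1}, {"translation": [-0.1, 0.6, 0], "rot": [0, 0, 0.03], "claw": 1}, {"translation": [-0.05, 0.6, 0], "rot": [0, 0, 0], "claw": 1}, {"translation": [0, 0.4, 0], "rot": [0, 0, 0], "claw": 1}, {"translation": [0, 0, 0], "rot": [0, 0, 0], "claw": 1}, {"translation": [0, 0, 0], "rot": [0, 0, 0], "claw": 1}])

```text
t: 47.35
eef_pos: [651.0, -136.0, 311.9]
eef_rot: [0.905, 0.426, -0.0, -0.0]
ft_force: [0.7, -0.1, -0.8]
width: 17.3
```

```bash
python3 off.py
```

```text
t 47.35 off 589.3 Y 308.4 z 311.9 yaw -0.691 F X/Y/z 0.6 0.3 -0.8 [-0.21  0.46  0.8   1.91 -0.    0.49]
```

Request:
move_arm(moves=[{"translation": [0.02, 0.14, 0.1], "rot": [0, 0, 0], "claw": 1}, {"translation": [0, 0, 0.3], "rot": [0, 0, 0], "claw": 1}, {"translation": [0, 0, 0.3], "rot": [0, 0, 0], "claw": 1}, {"translation": [0, 0, 0.1], "rot": [0, 0, 0], "claw": 1}, {"translation": [0, 0, 0.05], "rot": [0, 0, 0], "claw": 1}, {"translation": [0, 0, 0], "rot": [0, 0, 0], "claw": 1}, {"translation": [0, 0, 0], "rot": [0, 0, 0], "claw": 1}])

```text
t: 48.05
eef_pos: [654.7, -137.8, 287.4]
eef_rot: [0.905, 0.426, 0.0, 0.0]
ft_force: [0.1, -0.3, 0.2]
width: 17.2
```

```bash
python3 placing.py c5
```

```text
t 48.05 off 593.3 Y 309.2 z 287.4 yaw -0.69 F X/Y/z 0.3 -0.2 0.2 [-0.21  0.44  0.72  1.85 -0.    0.48]
```

View pics/c5.png

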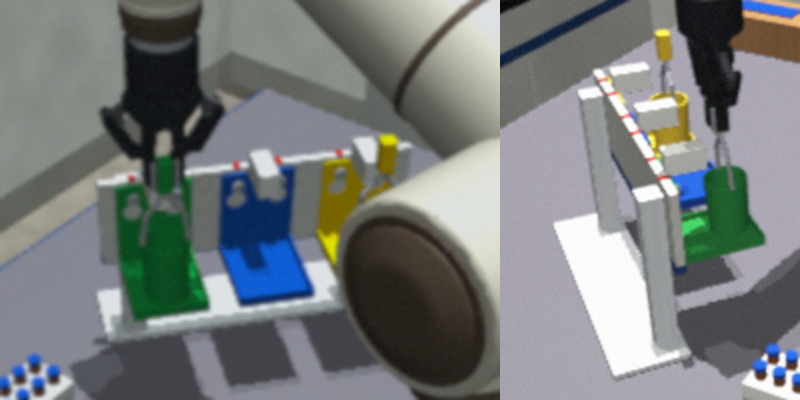

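Request:
move_arm(moves=[{"translation": [0, 0, 0.08], "rot": [0, 0, 0], "claw": 1}, {"translation": [0, 0, 0.05], "rot": [0, 0, 0], "claw": 1}, {"translation": [0, 0, 0], "rot": [0, 0, 0], "claw": 1}, {"translation": [0, 0, 0], "rot": [0, 0, 0], "claw": 1}])

```text
t: 48.6
eef_pos: [654.7, -137.9, 282.9]
eef_rot: [0.905, 0.426, 0.0, 0.0]
ft_force: [-0.6, -0.2, 0.3]
width: 17.4
```

Request:
move_arm(moves=[{"translation": [0, 0, 0.04], "rot": [0, 0, 0], "claw": 1}, {"translation": [0, 0, 0], "rot": [0, 0, 0], "claw": 1}, {"translation": [0, 0, 0], "rot": [0, 0, 0], "claw": 1}])

```text
t: 48.9
eef_pos: [654.7, -137.9, 282.6]
eef_rot: [0.905, 0.426, 0.001, 0.0]
ft_force: [0.0, 0.1, 5.0]
width: 17.4
```

Contact (5 N). Release.

Request:
move_arm(moves=[{"translation": [0, 0, 0], "rot": [0, 0, 0], "claw": 0.5}, {"translation": [0, 0, 0], "rot": [0, 0, 0], "claw": 0.2}, {"translation": [0, 0, 0], "rot": [0, 0, 0], "claw": 0}, {"translation": [0, 0, 0], "rot": [0, 0, 0], "claw": 0}, {"translation": [0, 0, -0.3], "rot": [0, 0, 0], "claw": 0}, {"translation": [0, 0, -0.6], "rot": [0, 0, 0], "claw": 0}, {"translation": [0, 0, -0.8], "rot": [0, 0, 0], "claw": 0}, {"translation": [0, -0.5, -0.3], "rot": [0, 0, 0], "claw": -0.3}])

```text
t: 49.7
eef_pos: [644.1, -129.1, 342.4]
eef_rot: [0.905, 0.426, 0.0, 0.0]
ft_force: [-0.2, -0.3, -0.1]
width: 54.4
```

Request:
move_arm(moves=[{"translation": [0.3, -0.9, 0], "rot": [0, 0, -0.5], "claw": -0.3}, {"translation": [0.4, -0.9, 0], "rot": [0, 0, -0.5], "claw": -0.3}, {"translation": [0.5, -0.9, 0], "rot": [0, 0, -0.5], "claw": -0.3}, {"translation": [0.5, -0.9, 0], "rot": [0, 0, -0.5], "claw": -0.3}, {"translation": [0.5, -0.9, 0], "rot": [0, 0, -0.5], "claw": -0.3}, {"translation": [0.5, -0.8, 0], "rot": [0, 0, -0.5], "claw": -0.3}, {"translation": [0, 0, 0], "rot": [0, 0, 0], "claw": -0.3}, {"translation": [0, 0, 0], "rot": [0, 0, 0], "claw": -0.3}])

```text
t: 50.5
eef_pos: [544.4, 21.0, 342.1]
eef_rot: [0.796, 0.605, 0.0, 0.0]
ft_force: [-0.8, -0.7, -0.9]
width: 55.7
```

```bash
python3 placing.py c6; python3 - <<'E'
from pc import *; from pan import X,Y
a,d=viewer.get_image('side');P=cloud('side',d);save('finside',a)
for n,y in [('m1 green',309.2),('m2 blue',184.2),('m3 yellow',59.2)]:
    m=(d>0)&(np.abs(P[...,2]-273.5)<5)&(np.abs(P[...,:2]@Y-y)<25)&(np.abs(P[...,:2]@X-637)<35);q=P[m]
    if len(q): print(n,'block top',len(q),'off',(q[:,:2]@X).mean().round(1),'Y',(q[:,:2]@Y).mean().round(1),'z',q[:,2].mean().round(1))
E
```

```text
t 50.5 off 407.2 Y 361.9 z 342.1 yaw -0.271 F X/Y/z -0.1 -1.0 -0.9 [ 0.04  0.15  0.47  1.89 -0.    0.31]
m1 green block top 1 off 606.1 Y 318.3 z 269.2
m2 blue block top 83 off 634.4 Y 185.6 z 271.2
m3 yellow block top 71 off 639.4 Y 62.1 z 271.5
```

View pics/c6.png

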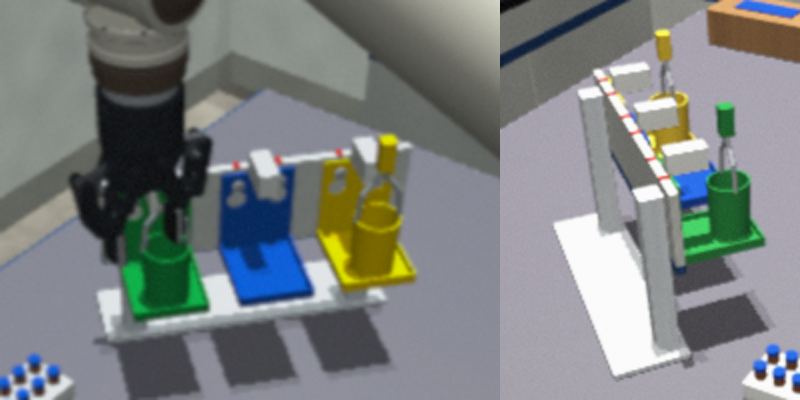

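View pics/finside.png

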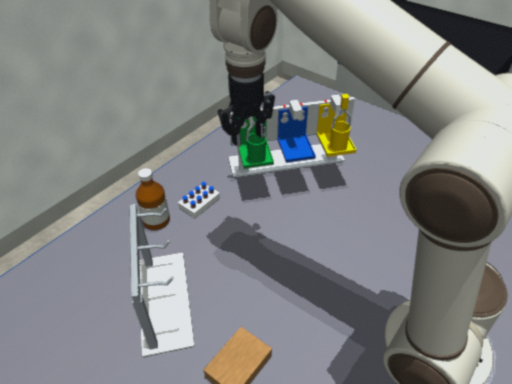

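Request:
move_arm(moves=[{"translation": [0.9, -0.6, 0], "rot": [0, 0, -0.2], "claw": -0.3}, {"translation": [0.9, -0.6, 0], "rot": [0, 0, -0.2], "claw": -0.3}, {"translation": [0.9, -0.5, 0], "rot": [0, 0, -0.2], "claw": -0.3}, {"translation": [0.9, -0.5, 0], "rot": [0, 0, -0.2], "claw": -0.3}, {"translation": [0.9, -0.5, 0], "rot": [0, 0, -0.2], "claw": -0.3}, {"translation": [0, 0, 0], "rot": [0, 0, 0], "claw": -0.3}, {"translation": [0, 0, 0], "rot": [0, 0, 0], "claw": -0.3}, {"translation": [0, 0, 0], "rot": [0, 0, 0], "claw": -0.3}])

```text
t: 51.5
eef_pos: [494.9, 169.3, 341.4]
eef_rot: [0.753, 0.659, -0.0, 0.0]
ft_force: [0.5, 1.0, -0.4]
width: 56.0
```

```bash
python3 placing.py c7; python3 - <<'E'
from pc import *; from pan import X,Y
for cam in ['side','scene']:
  a,d=viewer.get_image(cam);P=cloud(cam,d)
  for n,y in [('m1 green',309.2),('m2 blue',184.2),('m3 yellow',59.2)]:
    m=(d>0)&(np.abs(P[...,2]-273)<6)&(np.abs(P[...,:2]@Y-y)<20)&(np.abs(P[...,:2]@X-640)<30);q=P[m]
    if len(q): print(cam,n,'block top',len(q),'off',(q[:,:2]@X).mean().round(1),'Y',(q[:,:2]@Y).mean().round(1),'z',q[:,2].mean().round(1))
E
```

```text
t 51.5 off 274.8 Y 445.0 z 341.4 yaw -0.133 F X/Y/z -0.2 1.1 -0.4 [ 0.33  0.1   0.41  1.88 -0.    0.46]
side m1 green block top 42 off 640.3 Y 315.3 z 271.4
side m2 blue block top 92 off 634.7 Y 185.8 z 271.1
side m3 yellow block top 76 off 639.3 Y 62.7 z 271.0
scene m1 green block top 137 off 638.8 Y 313.7 z 271.4
scene m2 blue block top 117 off 637.9 Y 189.5 z 271.4
scene m3 yellow block top 96 off 641.1 Y 63.8 z 271.2
```

View pics/c7.png

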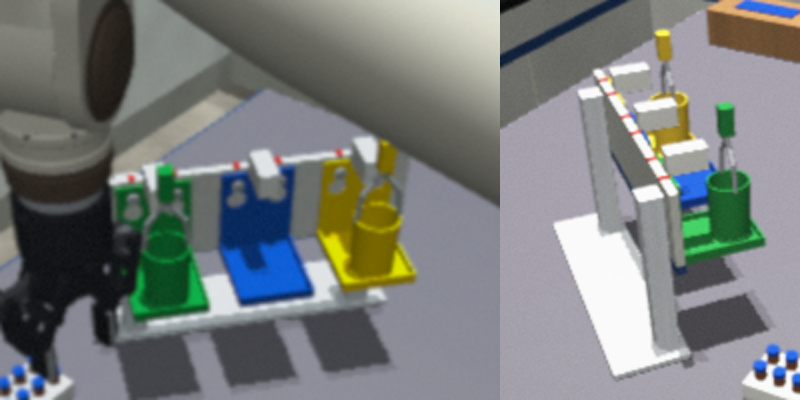

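All three holders hang at the same height, and both cups stand upright in trays of their own colour. Handing in.

```bash
python3 -c "
from plant import sign_off;print(sign_off())"
```

```text
the job is handed in; nothing more can be done
None
```

The job is handed in at about 52 s: all three holders hang on the panel and both cups that were there stand upright in trays of their own colour. No verdict was reported.

- **Holders:** I hung blue on place 2, yellow on place 3 and green on place 1. Each went over the stud heads with at most about 4 N sideways and seated with 5–6 N of support at the expected locked height.
- **Cups:** Only then did I move the yellow and green cups. Each was lifted about 38 mm, drawn off its hook to the front, and set down with 3–5 N of contact. There was no blue cup: the middle hook was empty and no camera showed one.

Last checks:
- The side and scene pictures show all three holders flush and plumb, with both cups upright in their trays and the arm clear.
- The three grip-block tops read the same height within 0.5 mm, at 271.0–271.4 mm. The nominal is 273.5 mm. The side camera had already read the blocks about 1.4 mm low while they stood on the bench, and the scene camera about 1 mm low.
- The sideways positions of the blocks read 1–6 mm off nominal. The two cameras disagreed by up to about 4 mm, on views that were partly hidden.
- None of the holders' positions changed between my looks, so I saw no sign of a knock. I never moved the vial rack or the carton, and neither looked shifted in the pictures that showed them.

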